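# Pack the washed guide block in its spring-lidded case

## Task

Press the button catch on the metal case and keep hold of the sprung lid as it opens, easing it up without letting it fly. Take the slotted steel guide block out of the drying rack, where it can be got only by its ends, and lower it gently, without dropping it, flat into the white cradle inside the case, which leaves room only at its sides. Last, press the lid down until the catch holds it fully shut, and leave the other parts in the rack and everything else on the bench where they are.

Things in the scene. Friction and masses are not known exactly. Their poses are not given: they have to be found in the camera images.
- lid (a joint): The case's lid, rad: 0 shut, 1.85 fully open at its stop, a little past upright. A spring pushes it open all the way and keeps it there; at the pad it lifts with some 3 N when shut, less as it opens. Let go from shut it flies open at over 5 rad/s; the last 0.5 rad is slow by itself. The catch holds it shut with under 0.01 rad of play.
- catch (a joint): The button catch on the lid, rad: 0 at rest, 0.2 pressed fully (about 2 N, 3 mm at the pad); the hook lets go from about 0.1 (a very quick release may let it catch again). While the pad is pressed the hook cannot catch, so to shut the lid press on the lid itself, beside or behind the pad; the hook then snaps in by itself (some 5 N at the front edge).
- catch_pad (a point): Centre of the top of the black press pad at the middle of the lid's front edge, 28 mm front to back, 34 mm wide; rides with the lid. With the lid shut it is 61 mm above the bench, 10 mm above the lid's top, and 107 mm in front of the hinge axis. Axes: z out of the pad, x towards the hinge, y along the front edge.
- lid_hinge (a point): Middle of the lid's hinge axis, 46 mm above the bench, at the back of the case, fixed to the case. The axis lies along y; x points out to the back, z up. The steel lid reaches 121 mm in front of the axis, is 124 mm wide and 5 mm thick, its underside level with the axis when shut; it opens up and to the back.
- case: The open-topped aluminium case, 120 (x) by 124 (y) by 46 mm high, walls 4 mm, fixed to the bench. Origin at the centre of its underside; x points to its back, where the hinge is, the catch is at the middle of its front.
- cradle (a point): Centre of the white cradle's floor in the case, 6 mm above the bench, 68 mm in front of the hinge axis; x to the back, z up. It takes the block with its long side along x: 64 mm between end walls 26 mm high (2 mm over the block), 34 mm between four corner posts 8 mm long, 22 mm high; the middle 48 mm of each long side is open, with 44 mm from the block to the case wall for a finger.
- guide_mid (a point): Centre of the guide block to be packed, half-way up: plain steel, 58 (x) by 28 (y) by 24 mm (z) high, 0.2 to 0.33 kg, with a saw slot 6 mm wide and 6 mm deep along the middle of its top and four small dark pin holes. The longest and only slotted part in the rack; either way round is good.
- rack_mid (a point): Centre of the top of the drying rack's white plate, 6 mm above the bench; plate 150 (x) by 168 mm (y), fixed. Three bays at y = -52, 0, +52 mm, each between two dividers 48 mm long (along x), 3 mm thick, 34 mm apart, rising 30 mm over the plate, so a part there can be taken only by its ends. The guide block is in any one of the bays, its long side along x.
- mat_mid (a point): Centre of the top of the black rubber mat, 100 by 100 by 3 mm, fixed and empty: a free place to set the block down.
- stub_mid (a point): Centre of the short plain steel block in the rack, 34 by 28 by 22 mm; leave it.
- spacer_mid (a point): Centre of the round stepped steel spacer in the rack, 30 mm across, 26 mm high; leave it.
- gallipot_mid (a point): Centre of the small steel bowl, 68 mm across, 45 mm high; bystander.
- spray_mid (a point): Centre of the white bottle, 52 mm across, 130 mm high; bystander.
- brush_grip (a point): Grip of the white brush, 160 mm long, lying flat; bystander.
- collar_mid (a point): Centre of the steel ring, 44 mm across, 18 mm high; bystander.
- beaker_mid (a point): Centre of the white beaker, 60 mm across, 80 mm high; bystander.
- jar_mid (a point): Centre of the grey jar, 60 mm across, 70 mm high; bystander.
There are look-alikes about, which are no part of the job. There is more than one size of the case; the one meant has the size given above.

How it is judged:
On the way, in this order (a step that is already met when the one before it is completed fails the run):
1. the lid stands open (value of joint lid above 1.5 rad), for 0.2 s.
2. the guide block lies home in the cradle with the lid still open, let go (x of guide_mid in the frame of cradle between -0.006 and 0.006 m and y of guide_mid in the frame of cradle between -0.006 and 0.006 m and z of guide_mid in the frame of cradle between 0.006 and 0.017 m and angle between the x axis of guide_mid and the x axis of cradle, either way round below 0.25 rad and angle between guide_mid's own z axis and vertical below 0.12 rad and value of joint lid above 1.2 rad and contact force between the fingers and guide below 0.2 N), for 0.2 s.
3. the lid is pressed shut over it (value of joint lid below 0.03 rad), for 0.2 s.
At the end, for the whole second after the job is handed in: The guide block lies flat in the cradle, let go (centre within 6 mm each way, level, long side along the cradle), and the lid is shut over it and held by its catch (within 0.03 rad) (x of guide_mid in the frame of cradle between -0.006 and 0.006 m and y of guide_mid in the frame of cradle between -0.006 and 0.006 m and z of guide_mid in the frame of cradle between 0.006 and 0.017 m and angle between the x axis of guide_mid and the x axis of cradle, either way round below 0.25 rad and angle between guide_mid's own z axis and vertical below 0.12 rad and value of joint lid below 0.03 rad and value of joint catch below 0.06 rad and velocity of joint lid below 0.1 rad/s); the robot touches nothing.
It fails at once if the lid flies open (faster than 3.5 rad/s) (velocity of joint lid above 3.5 rad/s).
It fails at once if the block is dropped into the case (faster than 0.45 m/s there) (linear speed of guide above 0.45 m/s and horizontal distance between guide_mid and cradle below 0.025 m and z of guide_mid in the frame of cradle below 0.05 m).
It fails at once if another part of the rack is moved by more than 15 mm (distance of any of stub_mid, spacer_mid from where it was at the start of the episode above 0.015 m).
It fails at once if a bystander is moved by more than 25 mm (distance of any of gallipot_mid, spray_mid, brush_grip, collar_mid, beaker_mid, jar_mid from where it was at the start of the episode above 0.025 m).
It also fails if it takes over 72 s, if anything falls off the work surface, if the arm or the gripper's body presses on something with over 40 N, if the wrist force passes 120 N, or if a joint passes its speed limit or range.

## Robot

A 6-joint arm with a two-finger parallel gripper is mounted at the origin on the work surface. World frame = base frame: x ahead of the robot, y to its left, z up, the work surface at z = 0. Lengths are in m, angles in rad, forces in N, time in s.
With the tool pointing down it reaches from about 0.275 to 0.825 m from the base axis. Payload 4.9 kg.
Tool frame: the origin (TCP) lies midway between the tips of the shut fingers; the grasp point (between the pads) lies 19 mm behind it; z points along the fingers, y is the direction in which the jaws open and shut (so a half turn about z gives the same grasp; the last joint's range is limited). The gripper opens to 85 mm and grips with 20 to 120 N. Pads are 22 mm wide; open, the fingers measure 114 mm over their backs; the gripper's body (76 mm by 85 mm) begins 54 mm behind the grasp point. The pads swing forward as they close: fully open they stand 13 mm farther back than shut.
Start: joints at [-1.239, 0.326, -0.193, 1.052, 0, 1.437], TCP at [0.247, -0.491, 0.231] pointing down, gripper open.
Joint ranges: [-2.65, 2.65], [-0.97, 1.79], [-1.3, 1.35], [-1.93, 2.1], [-1.47, 1.37], [-3.14, 3.14]. Speed limits (rad/s): [2.57, 2.57, 3.14, 3.14, 3.14, 3.14].

## Interface

Orientations are given as a 3x3 rotation matrix whose columns are the frame's x, y, z axes.
In Python, from bench import get_obs, capture, sign_off, boxes_of, trace gives the robot as it stands.
- The arm moves only by the tool send_rows, never from a script. Its argument "series" is a list of rows, each an object with "fingers": the finger opening in mm, from 0 to 85.4; "travel": the shift along the tool's x, y, z in mm, a list of three; "turn": the turn about the tool's z in degrees. In form: [{"fingers": fingers, "travel": [dx, dy, dz], "turn": turn}, ...]. A call has 1 to 12 rows; each row shifts and turns the commanded pose from where the row before left it, along the tool's axes as they then stand; what a row does not reach is not made up. A row lasts 1/10 s, in which the tool goes at most 50 mm and 8.59 degrees, less where a joint would pass 70% of its speed; a pose out of reach is approached as far as the arm can. A call with a gripper value outside its range is refused whole. The fingers move at their own pace and stop on an object; "force" is the grip in N (left out, the last holds). Time passes only in rows, so rows that do not move let the fingers close. It gives the time, the measured TCP pose, the force and the opening at its end, in the units of the state.
- get_obs(): the state, without advancing time (a new reading comes with each control period).
- capture(name): name is "side" or "top" or "wrist"; returns a dict with "pixels" (400x640x3 uint8, red, green, blue), "K" (3x3 intrinsics, pixels), "D" ([k1, k2, p1, p2, k3] as OpenCV has them; the pictures are not rectified), "T" (4x4, takes a point from camera to world coordinates). Camera axes: x right, y down, z forward; pixel columns grow to the right and rows downward; lengths in m; the calibration is good to about 2 mm. A picture is of the moment at which its call begins. There is no depth.
- sign_off(): hands the job in, once; it reports no verdict.
Trained networks look in a picture, given as the dict that the camera call returned (one of the last four; its "shot" number tells which), for a name from the list of things; names that differ only in an ending like _2 or _b are one class to them, and where a whole thing is asked for, a point or a joint stands for the part that bears it (a point fixed in the world has none). Each returns a list of dicts, best first, with "conf" (0 to 1); they miss things now and then, are a little off and sometimes report something else, mostly with a low value. They report only what shows in the picture. A call takes as long as a camera call. They do not tell look-alikes from the thing itself.
- boxes_of(picture, thing): "location" ([column, row] as shares, 0 to 1, of the picture: columns of its width, rows of its height, amid what is visible of it).
- trace(picture, thing): "mask" (400x640 bool, what is visible of it) and "location" ([column, row] as shares, 0 to 1, of the picture: columns of its width, rows of its height, amid what is visible of it).
The state is a dict: "clock": time; "joint_pos": joint angles; "joint_vel": joint speeds; "joint_efforts": joint torques, N m; "tool_pos": TCP position; "eef_rot": TCP orientation; "contact_force": force on the tool from outside, world axes, zero at the start; "torque": the same for the moment, N m; "grip_width": opening from 0.0 (shut) to 1.0 (fully open).
Only numpy, scipy, OpenCV 4.12 (cv2) and the standard library are available. Lean on these libraries where they do the work, as an engineer would, in place of code of your own. Each camera call takes 0.05 s, during which the arm holds its last target.

## Working session

There is one attempt and no reset: what is moved stays moved. The work goes in short steps, Python scripts to look and compute and a tool call to move; the robot and the scene stay as the last step left them, time stands still between calls to the robot, and variables do not carry over. Pictures are saved under pics/ and viewed, and the job is handed in when it is done.

Besides the shell and the picture viewer there is one more tool, called after "Emit:" as name([rows], argument=value, ...), one row to a line, values as JSON. send_rows: Moves the arm, as the interface text tells. Its arguments: {"type":"object","properties":{"series":{"type":"array"},"force":{"type":"number"}},"required":["series"]}

```bash
ls; mkdir -p pics; cat > h.py <<'E'
import numpy as np, cv2, json
from bench import get_obs, capture, sign_off, boxes_of, trace
def save(p,n,crop=None,scale=1):
    im=p["pixels"]
    if crop: im=im[crop[1]:crop[3],crop[0]:crop[2]]
    if scale!=1: im=cv2.resize(im,None,fx=scale,fy=scale,interpolation=cv2.INTER_CUBIC)
    cv2.imwrite("pics/"+n+".png",cv2.cvtColor(im,cv2.COLOR_RGB2BGR))
def ray(p,uv):
    q=cv2.undistortPoints(np.array([[uv]],float),np.array(p["K"],float),np.array(p["D"],float))[0,0]
    T=np.array(p["T"]); d=T[:3,:3]@np.array([q[0],q[1],1.0]); return T[:3,3],d
def atz(p,uv,z):
    o,d=ray(p,uv); return o+d*(z-o[2])/d[2]
def proj(p,X):
    T=np.linalg.inv(np.array(p["T"])); X=np.atleast_2d(X).astype(float)
    r,_=cv2.Rodrigues(T[:3,:3]); return cv2.projectPoints(X,r,T[:3,3],np.array(p["K"],float),np.array(p["D"],float))[0][:,0]
def tri(ps,uvs):
    A=np.zeros((3,3));b=np.zeros(3)
    for p,u in zip(ps,uvs):
        o,d=ray(p,u); d=d/np.linalg.norm(d); M=np.eye(3)-np.outer(d,d); A+=M;b+=M@o
    return np.linalg.solve(A,b)
E
python3 - <<'E'
from h import *
np.set_printoptions(precision=4,suppress=True)
for n in ["top","side","wrist"]:
    p=capture(n); save(p,n+"0"); print(n,p["T"],p["K"][0][0],p["D"])
    for t in ["case","catch_pad","guide_mid","cradle","rack_mid","mat_mid"]:
        try: print(t,[(round(d["conf"],2),(np.array(d["location"])*[640,400]).round(1)) for d in boxes_of(p,t)[:4]])
        except Exception as e: print(t,e)
print(get_obs())
E
```

```text
pics
top [[ 0.0013 -0.9927  0.1204  0.4043]
 [-0.9999 -0.0029 -0.0134  0.0078]
 [ 0.0137 -0.1204 -0.9926  1.0993]
 [ 0.      0.      0.      1.    ]] 398.7997637613736 [0.0065 0.     0.     0.     0.    ]
case [(0.81, array([237.7, 186. ])), (0.64, array([179.7, 165.5]))]
catch_pad [(0.76, array([233.1, 206.4]))]
guide_mid [(0.75, array([377.7, 196.5]))]
cradle [(0.96, array([235.4, 189.8])), (0.69, array([175.6, 164.4])), (0.59, array([237.4, 202.6]))]
rack_mid [(0.66, array([235.4, 183.5])), (0.63, array([395.1, 200.8]))]
mat_mid [(0.88, array([318.8, 229.7])), (0.52, array([293.4, 123.5]))]
side [[-0.8605 -0.359   0.3616 -0.0219]
 [-0.5091  0.5776 -0.6381  0.9835]
 [ 0.0202 -0.7331 -0.6798  1.0963]
 [ 0.      0.      0.      1.    ]] 443.1442207292207 [-0.0515  0.      0.      0.      0.    ]
case [(0.79, array([272. , 240.9])), (0.62, array([227.7, 276.3])), (0.44, array([363.9, 142.4]))]
catch_pad [(0.72, array([288. , 243.8])), (0.61, array([239.1, 272.5]))]
guide_mid []
cradle [(0.96, array([226.6, 271.9])), (0.94, array([271.8, 242.3])), (0.28, array([341.9, 176.3]))]
rack_mi
[... 263 characters left out ...]
   0.      1.    ]] 354.99866004242165 [-0.0821  0.      0.      0.      0.    ]
case []
catch_pad []
guide_mid []
cradle []
rack_mid []
mat_mid []
{'clock': 1.05, 'joint_pos': array([-1.2392,  0.3262, -0.1926,  1.052 ,  0.    ,  1.4366]), 'joint_vel': array([ 0.0013, -0.0009, -0.0011,  0.0009,  0.0013,  0.0001]), 'joint_efforts': array([  0.0001, -44.3337,  26.2762,   0.0011,  -0.0001,  -0.    ]), 'tool_pos': array([ 0.247 , -0.4914,  0.2313]), 'eef_rot': array([[ 0.8935,  0.4491,  0.    ],
       [ 0.4491, -0.8935,  0.    ],
       [ 0.    ,  0.    , -1.    ]]), 'contact_force': array([0.6983, 0.9134, 0.3277]), 'torque': array([ 0.0043, -0.0174, -0.0258]), 'grip_width': 1.0032283493104668}
```

View pics/top0.png

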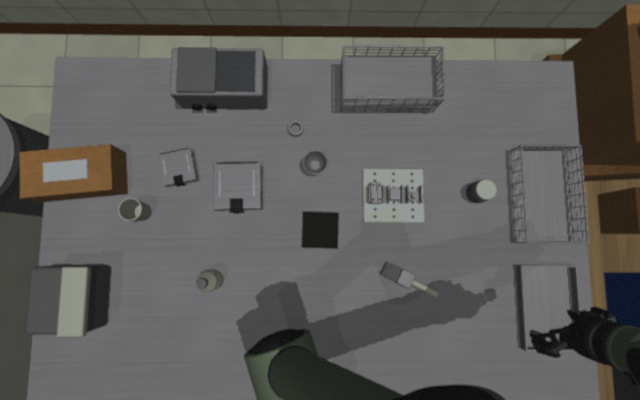

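View pics/side0.png

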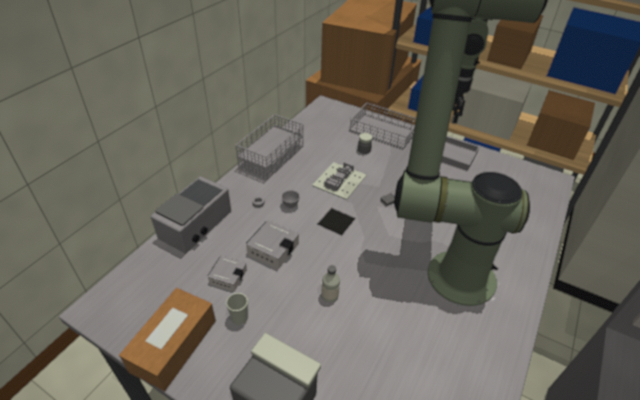

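```bash
python3 - <<'E'
import cv2
i=cv2.imread("pics/top0.png"); cv2.imwrite("pics/t1.png",cv2.resize(i[130:250,140:300],None,fx=5,fy=5,interpolation=cv2.INTER_CUBIC)); cv2.imwrite("pics/t2.png",cv2.resize(i[150:250,340:460],None,fx=6,fy=6,interpolation=cv2.INTER_CUBIC))
i=cv2.imread("pics/side0.png"); cv2.imwrite("pics/s1.png",cv2.resize(i[200:320,190:350],None,fx=5,fy=5,interpolation=cv2.INTER_CUBIC))
E
```

```text
(no output)
```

View pics/t1.png

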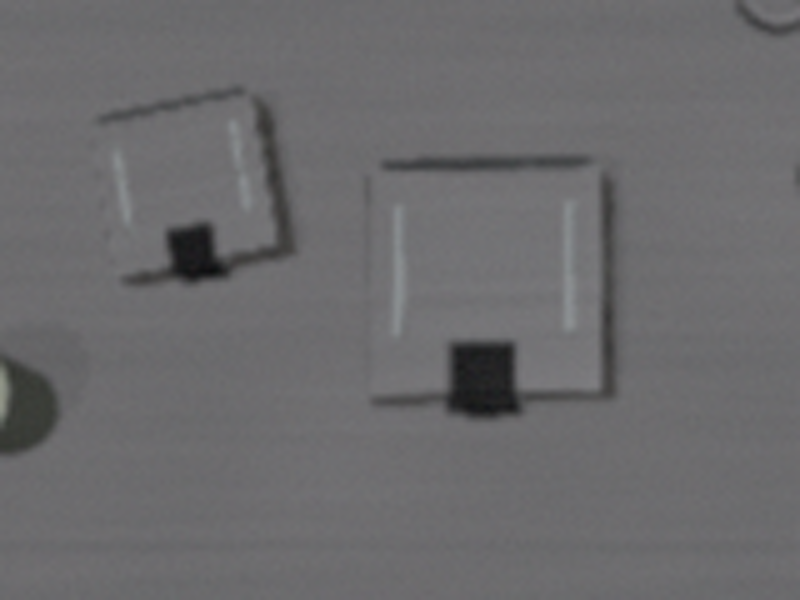

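View pics/t2.png

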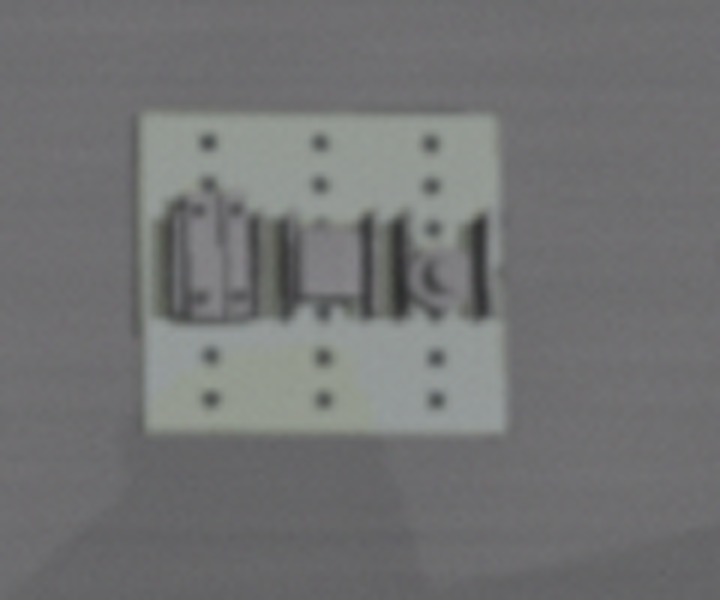

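View pics/s1.png

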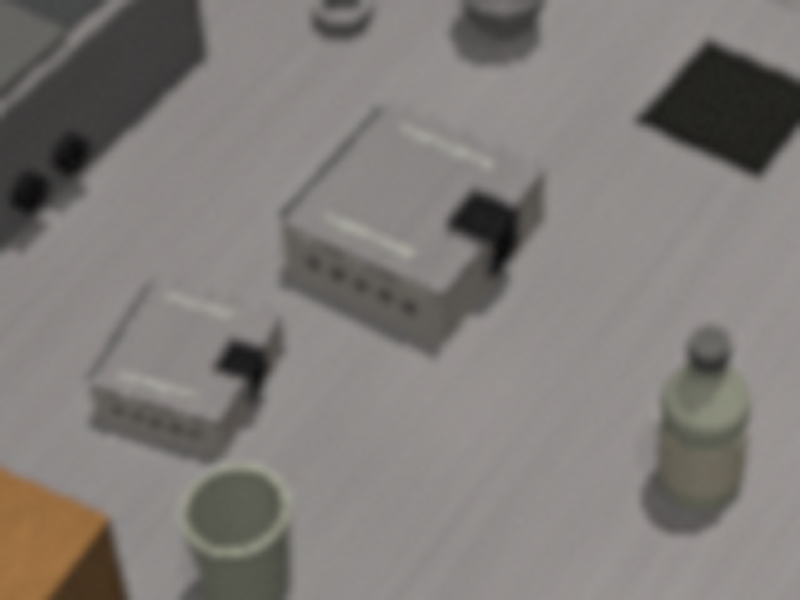

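```bash
python3 - <<'E'
from h import *
np.set_printoptions(precision=4,suppress=True)
p=capture("top"); s=capture("side"); 
Z=lambda x,y:(140+x/5,130+y/5)
for n,u,z in [("padTL",Z(450,343),.061),("padTR",Z(515,343),.061),("padBL",Z(450,400),.061),("padBR",Z(515,400),.061),("lidFL",Z(372,401),.051),("lidFR",Z(608,395),.051),("lidBL",Z(370,170),.051),("lidBR",Z(602,165),.051),
 ("smFL",Z(122,280),.045),("smFR",Z(275,252),.045),("smBL",Z(100,120),.045),("smBR",Z(242,92),.045)]:
    print(n,atz(p,u,z))
R=lambda x,y:(340+x/6,150+y/6)
for n,u,z in [("rTL",R(140,113),.006),("rTR",R(497,115),.006),("rBL",R(146,432),.006),("rBR",R(506,430),.006),("gTL",R(185,195),.03),("gTR",R(243,195),.03),("gBL",R(185,320),.03),("gBR",R(253,322),.03),
 ("h1",R(208,143),.006),("h2",R(432,143),.006),("h3",R(211,400),.006),("h4",R(437,400),.006)]:
    print(n,atz(p,u,z))
for t in ["mat_mid","gallipot_mid","spray_mid","collar_mid","beaker_mid","jar_mid","brush_grip"]:
    for d in boxes_of(p,t)[:2]:
        u=np.array(d["location"])*[640,400]; print(t,round(d["conf"],2),u,atz(p,u,.03))
def T(p,t): return [(round(d["conf"],2),np.array(d["location"])*[640,400]) for d in trace(p,t)[:3]]
a=boxes_of(p,"catch_pad")[0]["location"];b=boxes_of(s,"catch_pad")[0]["location"]
print(tri([p,s],[np.array(a)*[640,400],np.array(b)*[640,400]]))
S=lambda x,y:(190+x/5,200+y/5)
# side checks: pad quad corners, z .061
for c in [(478,190),(450,220),(518,213),(492,243)]: print("side pad",atz(s,S(*c),.061))
for c in [(380,107),(285,215),(545,172),(440,292)]: print("side lid",atz(s,S(*c),.051))
print(T(p,"guide_mid"))
E
```

```text
padTL [0.5327 0.2259 0.061 ]
padTR [0.5328 0.192  0.061 ]
padBL [0.5028 0.225  0.061 ]
padBR [0.5029 0.1913 0.061 ]
lidFL [0.5031 0.268  0.051 ]
lidFR [0.5066 0.1442 0.051 ]
lidBL [0.6268 0.2731 0.051 ]
lidBR [0.63   0.1497 0.051 ]
smFL [0.5679 0.4038 0.045 ]
smFR [0.5833 0.3235 0.045 ]
smBL [0.6547 0.4197 0.045 ]
smBR [0.6705 0.3445 0.045 ]
rTL [ 0.6244 -0.1313  0.006 ]
rTR [ 0.6241 -0.298   0.006 ]
rBL [ 0.4758 -0.1323  0.006 ]
rBR [ 0.4771 -0.2977  0.006 ]
gTL [ 0.5818 -0.1483  0.03  ]
gTR [ 0.5819 -0.1746  0.03  ]
gBL [ 0.5248 -0.1474  0.03  ]
gBR [ 0.524  -0.1781  0.03  ]
h1 [ 0.6103 -0.1628  0.006 ]
h2 [ 0.6107 -0.2672  0.006 ]
h3 [ 0.4906 -0.1623  0.006 ]
h4 [ 0.4908 -0.2663  0.006 ]
mat_mid 0.78 [321.088 226.52 ] [ 0.4619 -0.013   0.03  ]
gallipot_mid 0.75 [313.92 161.  ] [0.6408 0.0067 0.03  ]
gallipot_mid 0.35 [234.688 185.68 ] [0.5718 0.2207 0.03  ]
spray_mid 0.89 [211.008 281.8  ] [0.3164 0.2758 0.03  ]
collar_mid 0.59 [297.216 130.8  ] [0.7254 0.053  0.03  ]
collar_mid 0.19 [414.72 193.92] [ 0.5508 -0.2671  0.03  ]
jar_mid 0.95 [478.784 189.12 ] [ 0.5646 -0.4423  0.03  ]
brush_grip 0.57 [403.968 277.4  ] [ 0.3279 -0.2323  0.03  ]
[ 0.5924  0.2677 -0.0882]
side pad [0.531  0.1955 0.061 ]
side pad [0.5318 0.2261 0.061 ]
side pad [0.4987 0.1987 0.061 ]
side pad [0.4989 0.2283 0.061 ]
side lid [0.6332 0.1594 0.051 ]
side lid [0.6283 0.2702 0.051 ]
side lid [0.5082 0.1519 0.051 ]
side lid [0.5092 0.2712 0.051 ]
[(0.52, array([375.68, 192.68])), (0.29, array([133.504, 209.2  ]))]
```

```bash
cat > plan.py <<'E'
import numpy as np, json
def rows(start, wps, q=1.0, qt=0.5):
    """start=(x,y,z,yawdeg) m; wps list of (x,y,z,yaw,fingers,n). prints rows; axes at start of row"""
    c=np.array(start,float); c[:3]*=1000; out=[]
    for (x,y,z,yaw,f,n) in wps:
        s=c.copy(); t=np.array([x*1000,y*1000,z*1000,yaw])
        for i in range(1,n+1):
            g=s+(t-s)*i/n; d=g-c; a=np.radians(c[3])
            tx=np.array([np.cos(a),np.sin(a)]); ty=np.array([np.sin(a),-np.cos(a)])
            v=[round(float(k)/q)*q for k in (d[:2]@tx,d[:2]@ty,-d[2])]; tu=round(float(-d[3])/qt)*qt
            c[:2]+=v[0]*tx+v[1]*ty; c[2]-=v[2]; c[3]-=tu
            out.append({"fingers":f,"travel":[round(k,1)+0 for k in v],"turn":round(tu,1)+0})
    for i in range(0,len(out),12): print(json.dumps(out[i:i+12]))
    print("end",c.round(1))
E
python3 - <<'E'
from plan import *
rows((.247,-.4914,.2313,26.7),[(.521,.209,.13,182,0,20)],1,.5)
E
```

```text
[{"fingers": 0, "travel": [28, -25, 5], "turn": -8.0}, {"fingers": 0, "travel": [31, -21, 5], "turn": -7.5}, {"fingers": 0, "travel": [34, -17, 5], "turn": -8.0}, {"fingers": 0, "travel": [36, -12, 5], "turn": -7.5}, {"fingers": 0, "travel": [36, -7, 5], "turn": -8.0}, {"fingers": 0, "travel": [38, -2, 5], "turn": -7.5}, {"fingers": 0, "travel": [37, 3, 5], "turn": -8.0}, {"fingers": 0, "travel": [37, 8, 6], "turn": -7.5}, {"fingers": 0, "travel": [35, 13, 5], "turn": -8.0}, {"fingers": 0, "travel": [34, 18, 5], "turn": -7.5}, {"fingers": 0, "travel": [30, 22, 5], "turn": -8.0}, {"fingers": 0, "travel": [27, 26, 5], "turn": -7.5}]
[{"fingers": 0, "travel": [24, 29, 5], "turn": -8.0}, {"fingers": 0, "travel": [19, 32, 5], "turn": -7.5}, {"fingers": 0, "travel": [15, 35, 5], "turn": -8.0}, {"fingers": 0, "travel": [10, 36, 5], "turn": -7.5}, {"fingers": 0, "travel": [5, 37, 5], "turn": -8.0}, {"fingers": 0, "travel": [0, 38, 5], "turn": -8.0}, {"fingers": 0, "travel": [-5, 37, 5], "turn": -7.5}, {"fingers": 0, "travel": [-10, 37, 5], "turn": -8.0}]
end [520.9 209.4 130.3 182.2]
```

Emit:
send_rows([
  {"fingers":0,"travel":[28,-25,5],"turn":-8.0},
  {"fingers":0,"travel":[31,-21,5],"turn":-7.5},
  {"fingers":0,"travel":[34,-17,5],"turn":-8.0},
  {"fingers":0,"travel":[36,-12,5],"turn":-7.5},
  {"fingers":0,"travel":[36,-7,5],"turn":-8.0},
  {"fingers":0,"travel":[38,-2,5],"turn":-7.5},
  {"fingers":0,"travel":[37,3,5],"turn":-8.0},
  {"fingers":0,"travel":[37,8,6],"turn":-7.5},
  {"fingers":0,"travel":[35,13,5],"turn":-8.0},
  {"fingers":0,"travel":[34,18,5],"turn":-7.5},
  {"fingers":0,"travel":[30,22,5],"turn":-8.0},
  {"fingers":0,"travel":[27,26,5],"turn":-7.5},
])

```text
clock: 2.85
tool_pos: [0.4124, -0.07, 0.1704]
eef_rot: [[-0.5, 0.866, 0.001], [0.866, 0.5, -0.0], [-0.001, 0.001, -1.0]]
contact_force: [1.0, -0.6, -0.4]
grip_width: -0.001
```

```bash
python3 - <<'E'
from h import *
np.set_printoptions(precision=4,suppress=True)
p=capture("wrist"); save(p,"w1"); o=get_obs(); print(o["clock"],o["tool_pos"],o["eef_rot"],o["joint_vel"])
E
```

```text
2.9 [ 0.4133 -0.0655  0.1697] [[-0.5075  0.8616  0.0013]
 [ 0.8616  0.5075  0.0042]
 [ 0.003   0.0033 -1.    ]] [-0.0935 -0.0153 -0.0144  0.0296 -0.0608  0.0721]
```

View pics/w1.png

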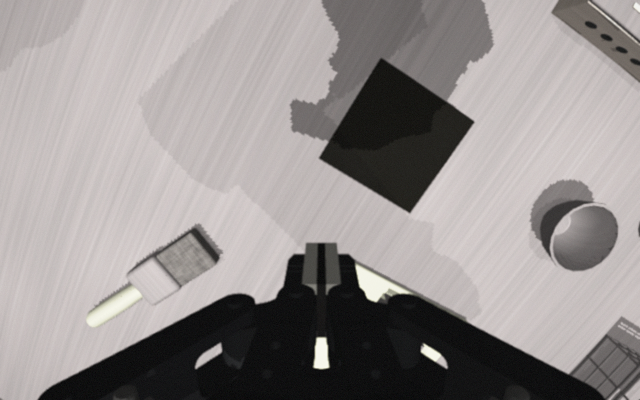

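```bash
python3 - <<'E'
from plan import *
rows((.4133,-.0655,.1697,120.5),[(.505,.209,.15,182,0,8)],1,.5)
E
```

```text
[{"fingers": 0, "travel": [24, 27, 2], "turn": -7.5}, {"fingers": 0, "travel": [20, 30, 3], "turn": -8.0}, {"fingers": 0, "travel": [15, 33, 2], "turn": -7.5}, {"fingers": 0, "travel": [11, 34, 3], "turn": -8.0}, {"fingers": 0, "travel": [7, 36, 2], "turn": -7.5}, {"fingers": 0, "travel": [1, 36, 3], "turn": -7.5}, {"fingers": 0, "travel": [-3, 36, 2], "turn": -8.0}, {"fingers": 0, "travel": [-8, 36, 3], "turn": -7.5}]
end [505.  209.5 149.7 182. ]
```

Emit:
send_rows([
  {"fingers":0,"travel":[24,27,2],"turn":-7.5},
  {"fingers":0,"travel":[20,30,3],"turn":-8.0},
  {"fingers":0,"travel":[15,33,2],"turn":-7.5},
  {"fingers":0,"travel":[11,34,3],"turn":-8.0},
  {"fingers":0,"travel":[7,36,2],"turn":-7.5},
  {"fingers":0,"travel":[1,36,3],"turn":-7.5},
  {"fingers":0,"travel":[-3,36,2],"turn":-8.0},
  {"fingers":0,"travel":[-8,36,3],"turn":-7.5},
  {"fingers":0,"travel":[0,0,0],"turn":0},
])

```text
clock: 3.8
tool_pos: [0.5087, 0.2055, 0.15]
eef_rot: [[-1.0, -0.026, 0.001], [-0.026, 1.0, 0.002], [-0.001, 0.001, -1.0]]
contact_force: [-0.2, 0.5, -0.3]
grip_width: -0.0
```

```bash
python3 - <<'E'
from h import *
np.set_printoptions(precision=4,suppress=True)
p=capture("wrist"); save(p,"w2"); o=get_obs(); print(o["clock"],o["tool_pos"],o["eef_rot"],o["joint_vel"],o["contact_force"])
print(p["T"])
np.save("w2.npy",p,allow_pickle=True)
E
```

```text
3.85 [0.5077 0.2036 0.1499] [[-0.9997 -0.0227 -0.    ]
 [-0.0227  0.9997 -0.0001]
 [ 0.     -0.0001 -1.    ]] [-0.0404 -0.026  -0.0415  0.0093 -0.014   0.0077] [0.498  0.512  0.0909]
[[-0.0263  0.9558  0.2928  0.4334]
 [ 0.9997  0.0245  0.0097  0.203 ]
 [ 0.0021  0.293  -0.9561  0.2913]
 [ 0.      0.      0.      1.    ]]
```

View pics/w2.png

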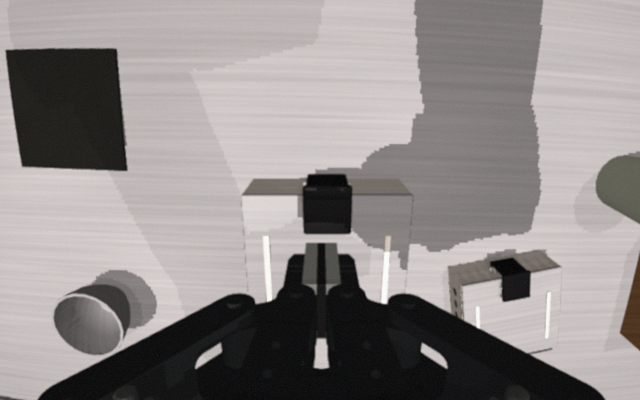

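```bash
python3 - <<'E'
from h import *
np.set_printoptions(precision=4,suppress=True)
p=np.load("w2.npy",allow_pickle=True).item()
im=cv2.cvtColor(p["pixels"],cv2.COLOR_RGB2BGR)
cv2.imwrite("pics/w2z.png",cv2.resize(im[165:315,230:430],None,fx=4,fy=4,interpolation=cv2.INTER_CUBIC))
for c in [(304,187),(351,187),(304,233),(351,233)]: print(atz(p,c,.061))
for c in [(243,195),(411,195)]: print(atz(p,c,.051))
E
```

```text
[0.4985 0.1938 0.061 ]
[0.4977 0.2254 0.061 ]
[0.532  0.1942 0.061 ]
[0.5312 0.2272 0.061 ]
[0.5083 0.1501 0.051 ]
[0.5053 0.2695 0.051 ]
```

View pics/w2z.png

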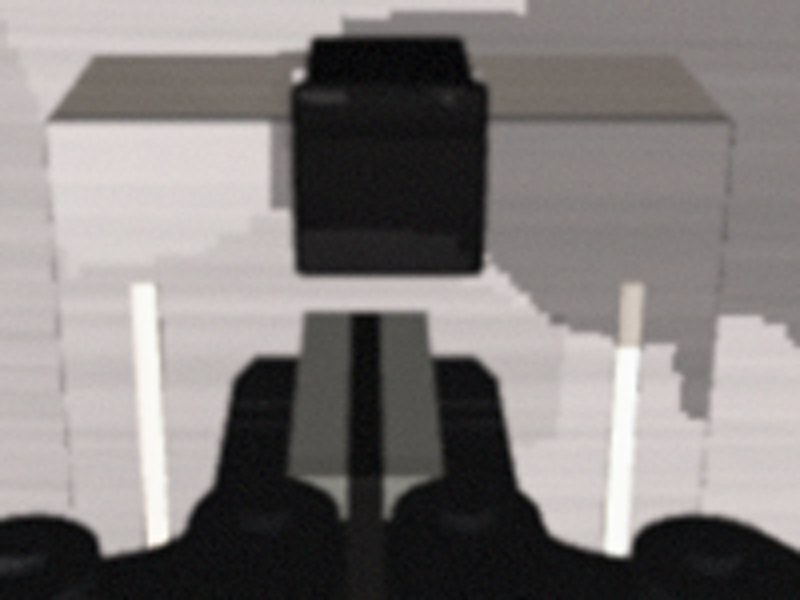

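```bash
python3 - <<'E'
from plan import *
rows((.5077,.2036,.1499,181.3),[(.521,.2095,.066,182,0,4)],.5,.1)
E
```

```text
[{"fingers": 0, "travel": [-3.5, 1.5, 21.0], "turn": -0.2}, {"fingers": 0, "travel": [-3.0, 1.5, 21.0], "turn": -0.2}, {"fingers": 0, "travel": [-3.5, 1.0, 21.0], "turn": -0.1}, {"fingers": 0, "travel": [-3.5, 1.5, 21.0], "turn": -0.2}]
end [521.  209.5  65.9 182. ]
```

Emit:
send_rows([
  {"fingers":0,"travel":[-3.5,1.5,21.0],"turn":-0.2},
  {"fingers":0,"travel":[-3.0,1.5,21.0],"turn":-0.2},
  {"fingers":0,"travel":[-3.5,1.0,21.0],"turn":-0.1},
  {"fingers":0,"travel":[-3.5,1.5,21.0],"turn":-0.2},
  {"fingers":0,"travel":[0,0,0],"turn":0},
  {"fingers":0,"travel":[0,0,0],"turn":0},
])

```text
clock: 4.45
tool_pos: [0.5203, 0.207, 0.0665]
eef_rot: [[-1.0, -0.031, -0.001], [-0.031, 1.0, -0.001], [0.001, -0.0, -1.0]]
contact_force: [0.7, 0.2, -0.1]
grip_width: 0.004
```

```bash
python3 - <<'E'
from h import *
np.set_printoptions(precision=4,suppress=True)
p=capture("wrist"); s=capture("side"); save(p,"w3");save(s,"s3",(220,190,340,300),6)
for i in range(3):
  o=get_obs(); print(o["clock"],o["tool_pos"],o["eef_rot"][0],o["contact_force"]); capture("side")
E
```

```text
4.55 [0.5213 0.2076 0.0676] [-0.9995 -0.0318  0.0015] [0.2888 0.7507 0.2502]
4.6 [0.5215 0.2078 0.0676] [-0.9995 -0.0321  0.0019] [ 0.5601  0.4348 -1.2049]
4.65 [0.5215 0.2079 0.0676] [-0.9995 -0.0324  0.002 ] [ 0.0102 -0.2615 -0.9618]
```

View pics/w3.png

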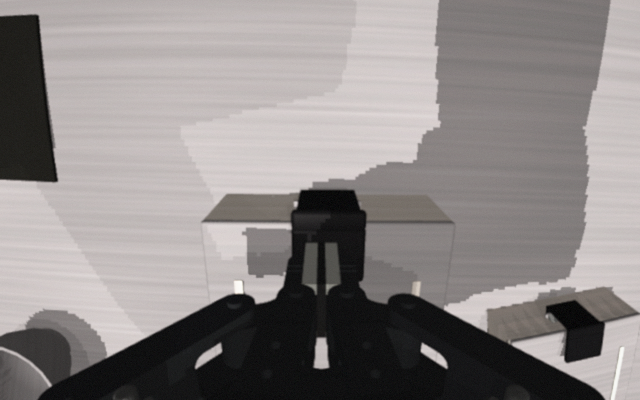

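View pics/s3.png

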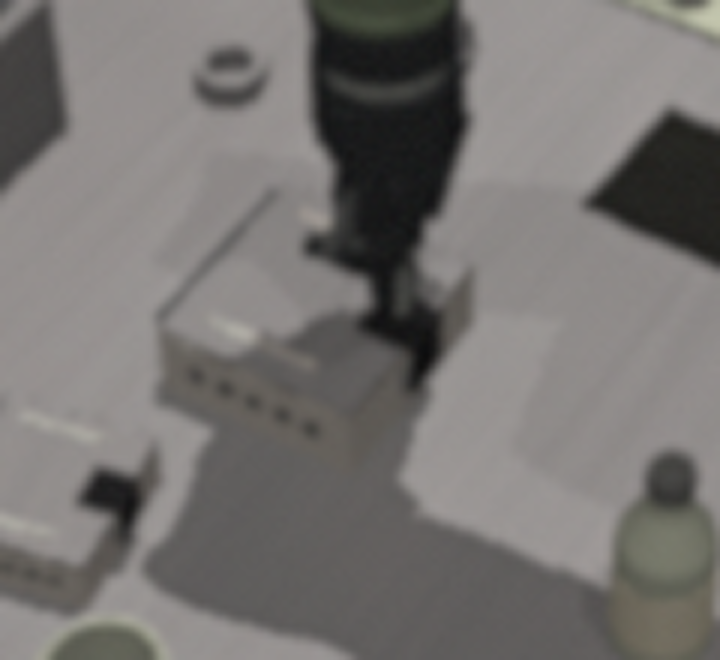

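```bash
python3 - <<'E'
from h import *
np.set_printoptions(precision=4,suppress=True)
p=capture("wrist")
for c in [(305,243),(340,243)]: print("tip",atz(p,c,.0676))
for c in [(291,213),(365,213),(291,282),(363,282)]: print("pad",atz(p,c,.061))
for c in [(203,222),(454,222)]: print("lid",atz(p,c,.051))
print(get_obs()["tool_pos"], proj(p,[get_obs()["tool_pos"]]))
E
```

```text
tip [0.5113 0.2005 0.0676]
tip [0.5108 0.2157 0.0676]
pad [0.5    0.1938 0.061 ]
pad [0.499  0.2265 0.061 ]
pad [0.5348 0.194  0.061 ]
pad [0.5337 0.2281 0.061 ]
lid [0.5097 0.1507 0.051 ]
lid [0.5059 0.2714 0.051 ]
[0.5213 0.2081 0.0673] [[321.6893 263.7551]]
```

Emit:
send_rows([
  {"fingers":0,"travel":[5,1.5,0],"turn":0},
  {"fingers":0,"travel":[0,0,2.5],"turn":0},
  {"fingers":0,"travel":[0,0,2],"turn":0},
  {"fingers":0,"travel":[0,0,2],"turn":0},
  {"fingers":0,"travel":[0,0,1],"turn":0},
  {"fingers":0,"travel":[0,0,0],"turn":0},
])

```text
clock: 5.35
tool_pos: [0.5165, 0.2095, 0.0597]
eef_rot: [[-0.999, -0.033, 0.002], [-0.033, 0.999, 0.0], [-0.002, 0.0, -1.0]]
contact_force: [-1.5, -1.3, 9.4]
grip_width: 0.004
```

```bash
python3 - <<'E'
from h import *
np.set_printoptions(precision=4,suppress=True)
for i in range(3):
  o=get_obs(); print(o["clock"],o["tool_pos"],o["contact_force"]); p=capture("wrist")
save(p,"w4")
for c in [(203,222)]: print("lid",atz(p,c,.051))
E
```

```text
5.35 [0.5165 0.2095 0.0597] [-1.4741 -1.3322  9.4382]
5.4 [0.5166 0.2095 0.0597] [-1.4762 -1.0873  8.1173]
5.45 [0.5166 0.2095 0.0598] [-1.3169 -0.8163  8.5452]
lid [0.5018 0.1548 0.051 ]
```

View pics/w4.png

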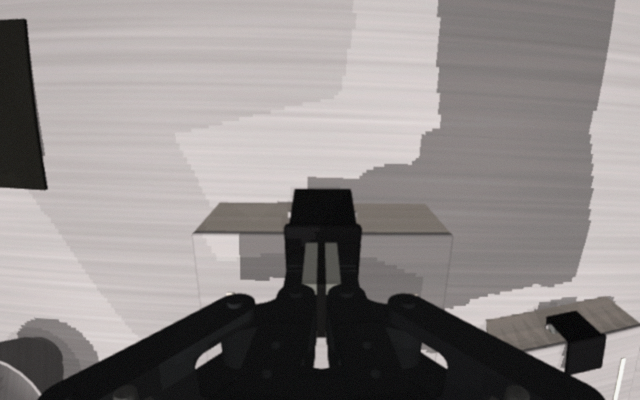

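```bash
cat > arc.py <<'E'
import numpy as np, json
th=np.concatenate([np.arange(.04,1.57,.06),np.arange(1.64,1.99,.07)])
cur=np.array([110.,13.8]); out=[]; h=13.5; a=11
for t in th:
    s=121-7*min(1,t/.3)
    e=np.array([np.cos(t),np.sin(t)]); n=np.array([-np.sin(t),np.cos(t)])
    C=s*e+h*n
    if t>1.5: C[1]=min(C[1],112); 
    if t>np.pi/2: C[0]=121*np.cos(t)-h*np.sin(t)
    g=np.array([C[0]-a,C[1]]); d=np.round((g-cur)*2)/2; cur=cur+d
    out.append({"fingers":0,"travel":[float(d[0]),0,float(-d[1])],"turn":0}); print(t.round(2),cur)
for i in range(0,len(out),12): print(json.dumps(out[i:i+12]))
E
python3 arc.py
```

```text
0.04 [108.5  18.3]
0.1 [105.5  25.3]
0.16 [102.5  31.8]
0.22 [99.  38.3]
0.28 [95.5 44.8]
0.34 [92.  50.8]
0.4 [88.5 56.8]
0.46 [85.  62.8]
0.52 [81.  68.3]
0.58 [77.  73.8]
0.64 [72.5 78.8]
0.7 [67.5 83.8]
0.76 [62.5 88.3]
0.82 [57.  92.8]
0.88 [51.  96.3]
0.94 [45.5 99.8]
1.0 [ 39.  103.3]
1.06 [ 33.  105.8]
1.12 [ 26.5 108.3]
1.18 [ 20.  110.3]
1.24 [ 13.5 112.3]
1.3 [  6.5 113.3]
1.36 [ -0.5 114.3]
1.42 [ -7.  114.8]
1.48 [-14.  114.8]
1.54 [-21.  111.8]
1.64 [-33.  111.8]
1.71 [-41.  110.8]
1.78 [-49.5 108.8]
1.85 [-57.5 105.8]
1.92 [-65.  102.3]
1.99 [-72.5  98.8]
[{"fingers": 0, "travel": [-1.5, 0, -4.5], "turn": 0}, {"fingers": 0, "travel": [-3.0, 0, -7.0], "turn": 0}, {"fingers": 0, "travel": [-3.0, 0, -6.5], "turn": 0}, {"fingers": 0, "travel": [-3.5, 0, -6.5], "turn": 0}, {"fingers": 0, "travel": [-3.5, 0, -6.5], "turn": 0}, {"fingers": 0, "travel": [-3.5, 0, -6.0], "turn": 0}, {"fingers": 0, "travel": [-3.5, 0, -6.0], "turn": 0}, {"fingers": 0, "travel": [-3.5, 0, -6.0], "turn": 0}, {"fingers": 0, "travel": [-4.0, 0, -5.5], "turn": 0}, {"fingers": 0, "travel": [-4.0, 0, -
[... 501 characters left out ...]
0}, {"fingers": 0, "travel": [-6.5, 0, -2.0], "turn": 0}, {"fingers": 0, "travel": [-6.5, 0, -2.0], "turn": 0}, {"fingers": 0, "travel": [-7.0, 0, -1.0], "turn": 0}, {"fingers": 0, "travel": [-7.0, 0, -1.0], "turn": 0}, {"fingers": 0, "travel": [-6.5, 0, -0.5], "turn": 0}]
[{"fingers": 0, "travel": [-7.0, 0, 0.0], "turn": 0}, {"fingers": 0, "travel": [-7.0, 0, 3.0], "turn": 0}, {"fingers": 0, "travel": [-12.0, 0, -0.0], "turn": 0}, {"fingers": 0, "travel": [-8.0, 0, 1.0], "turn": 0}, {"fingers": 0, "travel": [-8.5, 0, 2.0], "turn": 0}, {"fingers": 0, "travel": [-8.0, 0, 3.0], "turn": 0}, {"fingers": 0, "travel": [-7.5, 0, 3.5], "turn": 0}, {"fingers": 0, "travel": [-7.5, 0, 3.5], "turn": 0}]
```

Emit:
send_rows([
  {"fingers":0,"travel":[-1.5,0,-4.5],"turn":0},
  {"fingers":0,"travel":[-3.0,0,-7.0],"turn":0},
  {"fingers":0,"travel":[-3.0,0,-6.5],"turn":0},
  {"fingers":0,"travel":[-3.5,0,-6.5],"turn":0},
  {"fingers":0,"travel":[-3.5,0,-6.5],"turn":0},
])

```text
clock: 6.0
tool_pos: [0.531, 0.2099, 0.0906]
eef_rot: [[-0.999, -0.033, 0.001], [-0.033, 0.999, 0.0], [-0.001, 0.0, -1.0]]
contact_force: [-0.2, -0.3, 2.7]
grip_width: 0.001
```

```bash
python3 - <<'E'
from h import *
np.set_printoptions(precision=4,suppress=True)
o=get_obs(); print(o["clock"],o["tool_pos"],o["contact_force"]); p=capture("wrist")
save(p,"w5"); save(capture("side"),"s5",(220,190,340,300),6)
E
```

```text
6.0 [0.531  0.2099 0.0906] [-0.2138 -0.3057  2.7253]
```

View pics/w5.png

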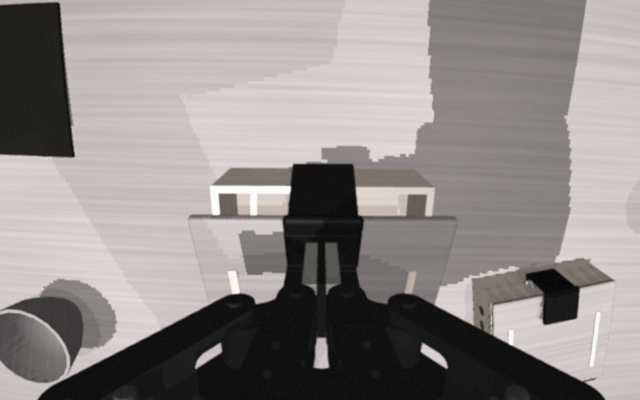

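View pics/s5.png

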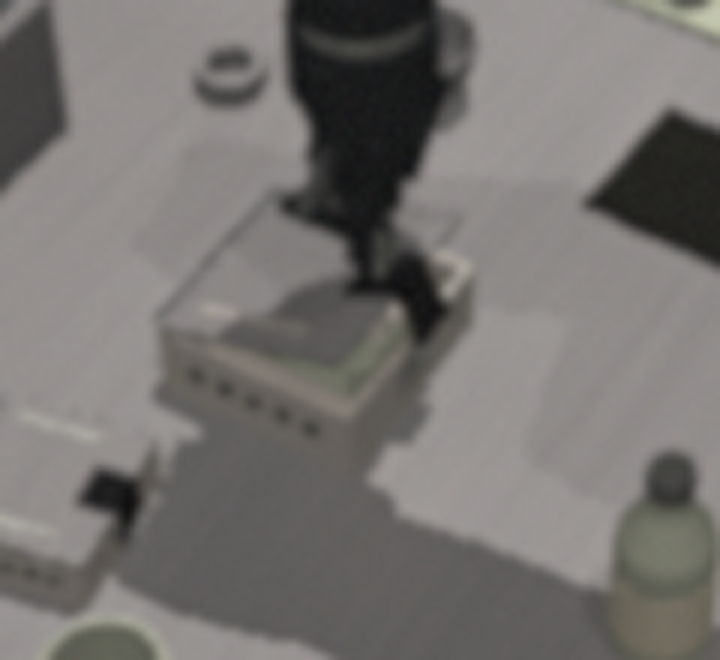

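Lid is ajar (~0.28 rad), held with 2.7 N by the tip on the pad (pad around column 322, row 215 in the wrist view). Continue along the arc.

Emit:
send_rows([
  {"fingers":0,"travel":[-3.5,0,-6.0],"turn":0},
  {"fingers":0,"travel":[-3.5,0,-6.0],"turn":0},
  {"fingers":0,"travel":[-3.5,0,-6.0],"turn":0},
  {"fingers":0,"travel":[-4.0,0,-5.5],"turn":0},
  {"fingers":0,"travel":[-4.0,0,-5.5],"turn":0},
  {"fingers":0,"travel":[-4.5,0,-5.0],"turn":0},
  {"fingers":0,"travel":[-5.0,0,-5.0],"turn":0},
  {"fingers":0,"travel":[-5.0,0,-4.5],"turn":0},
  {"fingers":0,"travel":[-5.5,0,-4.5],"turn":0},
  {"fingers":0,"travel":[-6.0,0,-3.5],"turn":0},
])

```text
clock: 7.1
tool_pos: [0.5752, 0.2112, 0.1417]
eef_rot: [[-0.999, -0.033, 0.0], [-0.033, 0.999, -0.0], [-0.0, -0.0, -1.0]]
contact_force: [0.6, -0.1, 2.7]
grip_width: -0.002
```

```bash
python3 - <<'E'
from h import *
np.set_printoptions(precision=4,suppress=True)
o=get_obs(); print(o["clock"],o["tool_pos"],o["contact_force"]); p=capture("wrist")
save(p,"w6"); save(capture("side"),"s6",(220,190,340,300),6)
E
```

```text
7.1 [0.5752 0.2112 0.1417] [ 0.6249 -0.1497  2.7064]
```

View pics/w6.png

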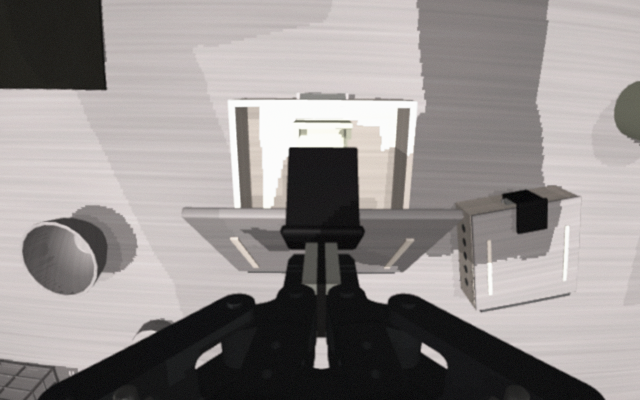

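View pics/s6.png

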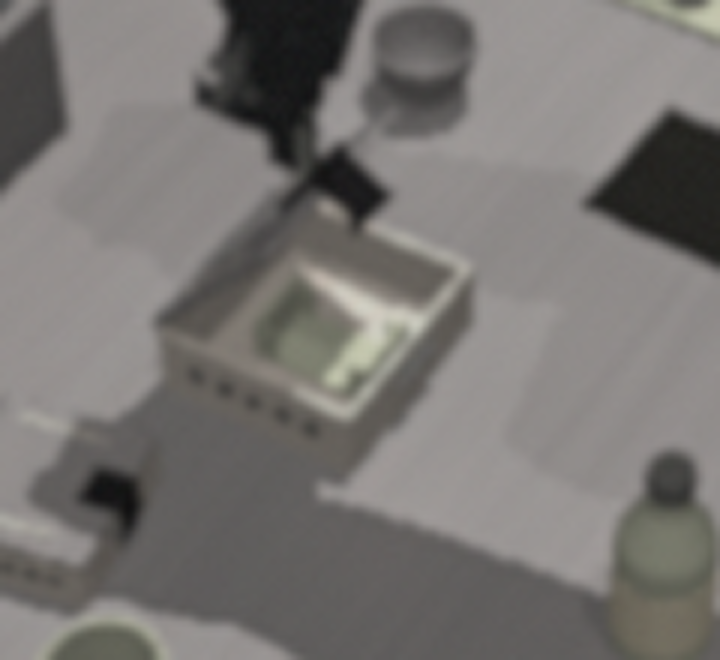

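Lid at about 0.9 rad, still held (2.8 N), tip near (322,243) on the pad's back side. Continue.

Emit:
send_rows([
  {"fingers":0,"travel":[-5.5,0,-3.5],"turn":0},
  {"fingers":0,"travel":[-6.5,0,-3.5],"turn":0},
  {"fingers":0,"travel":[-6.0,0,-2.5],"turn":0},
  {"fingers":0,"travel":[-6.5,0,-2.5],"turn":0},
  {"fingers":0,"travel":[-6.5,0,-2.0],"turn":0},
  {"fingers":0,"travel":[-6.5,0,-2.0],"turn":0},
  {"fingers":0,"travel":[-7.0,0,-1.0],"turn":0},
  {"fingers":0,"travel":[-7.0,0,-1.0],"turn":0},
  {"fingers":0,"travel":[-6.5,0,-0.5],"turn":0},
  {"fingers":0,"travel":[-7.0,0,0.0],"turn":0},
])

```text
clock: 8.2
tool_pos: [0.6401, 0.2135, 0.1597]
eef_rot: [[-0.999, -0.033, -0.0], [-0.033, 0.999, 0.0], [0.0, 0.0, -1.0]]
contact_force: [1.3, -0.2, 0.8]
grip_width: 0.002
```

Emit:
send_rows([
  {"fingers":0,"travel":[-7.0,0,1.0],"turn":0},
  {"fingers":0,"travel":[-9.0,0,0],"turn":0},
  {"fingers":0,"travel":[-8.0,0,0.0],"turn":0},
  {"fingers":0,"travel":[-8.5,0,0.0],"turn":0},
  {"fingers":0,"travel":[-8.0,0,0],"turn":0},
  {"fingers":0,"travel":[-8,0,0],"turn":0},
  {"fingers":0,"travel":[-8,0,0],"turn":0},
  {"fingers":0,"travel":[-8,0,0],"turn":0},
  {"fingers":0,"travel":[-4,0,-10],"turn":0},
])

```text
clock: 9.1
tool_pos: [0.7078, 0.2155, 0.1671]
eef_rot: [[-0.999, -0.033, -0.003], [-0.033, 0.999, -0.001], [0.003, -0.0, -1.0]]
contact_force: [-0.6, -0.1, -0.6]
grip_width: 0.003
```

```bash
python3 - <<'E'
from h import *
np.set_printoptions(precision=4,suppress=True)
o=get_obs(); print(o["clock"],o["tool_pos"],o["contact_force"]); p=capture("wrist")
save(p,"w7"); save(capture("side"),"s7",(200,180,340,300),5)
E
```

```text
9.1 [0.7078 0.2155 0.1671] [-0.5658 -0.084  -0.5824]
```

View pics/w7.png

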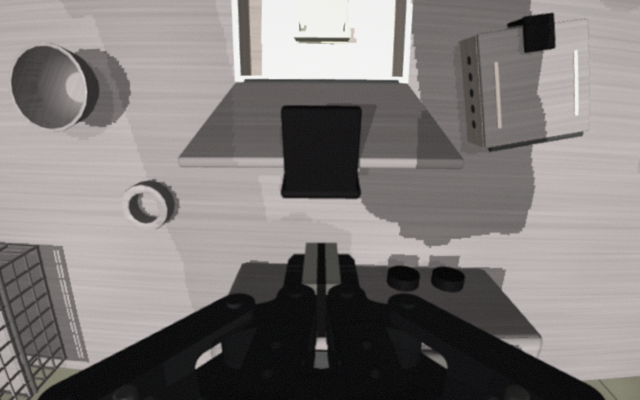

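View pics/s7.png

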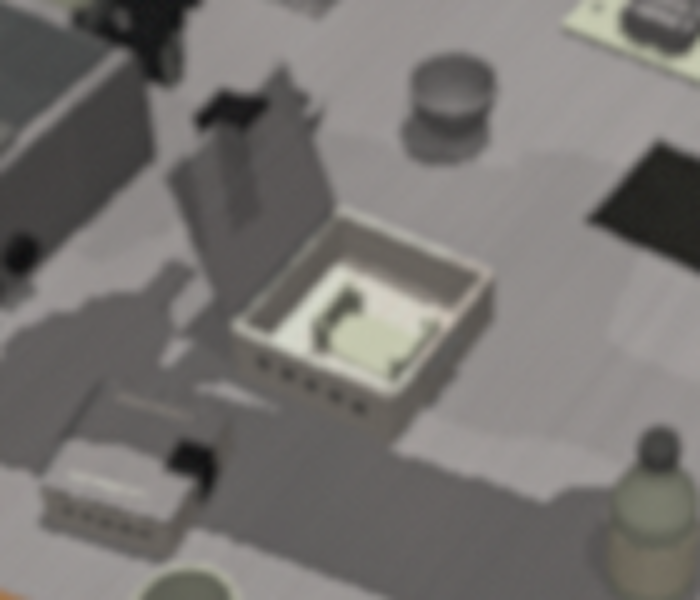

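```bash
python3 - <<'E'
from plan import *
rows((.7078,.2155,.1671,181.9),[(.7078,.2155,.225,181.9,0,2),(.60,-.03,.225,135,0,6),(.553,-.145,.15,90,80,6)],1,.5)
E
```

```text
[{"fingers": 0, "travel": [0, 0, -29], "turn": 0.0}, {"fingers": 0, "travel": [0, 0, -29], "turn": 0.0}, {"fingers": 0, "travel": [19, -40, 0], "turn": 8.0}, {"fingers": 0, "travel": [14, -43, 0], "turn": 7.5}, {"fingers": 0, "travel": [8, -44, 0], "turn": 8.0}, {"fingers": 0, "travel": [1, -45, 0], "turn": 8.0}, {"fingers": 0, "travel": [-4, -44, 0], "turn": 7.5}, {"fingers": 0, "travel": [-11, -43, 0], "turn": 8.0}, {"fingers": 80, "travel": [-8, -19, 13], "turn": 7.5}, {"fingers": 80, "travel": [-10, -18, 12], "turn": 7.5}, {"fingers": 80, "travel": [-13, -17, 13], "turn": 7.5}, {"fingers": 80, "travel": [-15, -14, 12], "turn": 7.5}]
[{"fingers": 80, "travel": [-16, -13, 13], "turn": 7.5}, {"fingers": 80, "travel": [-18, -10, 12], "turn": 7.5}]
end [ 553.  -144.7  150.1   89.9]
```

Emit:
send_rows([
  {"fingers":0,"travel":[0,0,-29],"turn":0.0},
  {"fingers":0,"travel":[0,0,-29],"turn":0.0},
  {"fingers":0,"travel":[19,-40,0],"turn":8.0},
  {"fingers":0,"travel":[14,-43,0],"turn":7.5},
  {"fingers":0,"travel":[8,-44,0],"turn":8.0},
  {"fingers":0,"travel":[1,-45,0],"turn":8.0},
  {"fingers":0,"travel":[-4,-44,0],"turn":7.5},
  {"fingers":0,"travel":[-11,-43,0],"turn":8.0},
  {"fingers":80,"travel":[-8,-19,13],"turn":7.5},
  {"fingers":80,"travel":[-10,-18,12],"turn":7.5},
  {"fingers":80,"travel":[-13,-17,13],"turn":7.5},
  {"fingers":80,"travel":[-15,-14,12],"turn":7.5},
])

```text
clock: 10.4
tool_pos: [0.5685, -0.1073, 0.1764]
eef_rot: [[-0.252, 0.968, -0.0], [0.968, 0.252, 0.0], [0.0, -0.0, -1.0]]
contact_force: [-0.1, 0.1, 0.0]
grip_width: 0.684
```

Emit:
send_rows([
  {"fingers":80,"travel":[-16,-13,13],"turn":7.5},
  {"fingers":80,"travel":[-18,-10,12],"turn":7.5},
  {"fingers":80,"travel":[0,0,0],"turn":0},
  {"fingers":80,"travel":[0,0,0],"turn":0},
])

```text
clock: 10.8
tool_pos: [0.553, -0.1445, 0.1517]
eef_rot: [[0.001, 1.0, -0.0], [1.0, -0.001, 0.001], [0.001, -0.0, -1.0]]
contact_force: [0.2, 0.8, 0.2]
grip_width: 0.939
```

```bash
python3 - <<'E'
from h import *
np.set_printoptions(precision=4,suppress=True)
o=get_obs(); print(o["clock"],o["tool_pos"],o["eef_rot"],o["contact_force"],o["grip_width"]); p=capture("wrist"); print(p["T"])
save(p,"w8"); np.save("w8.npy",p,allow_pickle=True); s=capture("side"); save(s,"s8",(200,120,400,280),4)
E
```

```text
10.8 [ 0.553  -0.1445  0.1517] [[ 0.001   1.     -0.0003]
 [ 1.     -0.001   0.0007]
 [ 0.0007 -0.0003 -1.    ]] [0.239  0.763  0.2317] 0.9392810909016104
[[ 1.     -0.0008 -0.0006  0.5523]
 [-0.0009 -0.9569 -0.2904 -0.0706]
 [-0.0004  0.2904 -0.9569  0.2932]
 [ 0.      0.      0.      1.    ]]
```

View pics/w8.png

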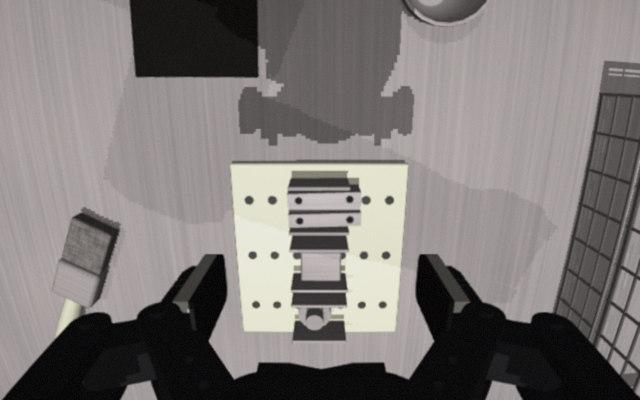

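View pics/s8.png

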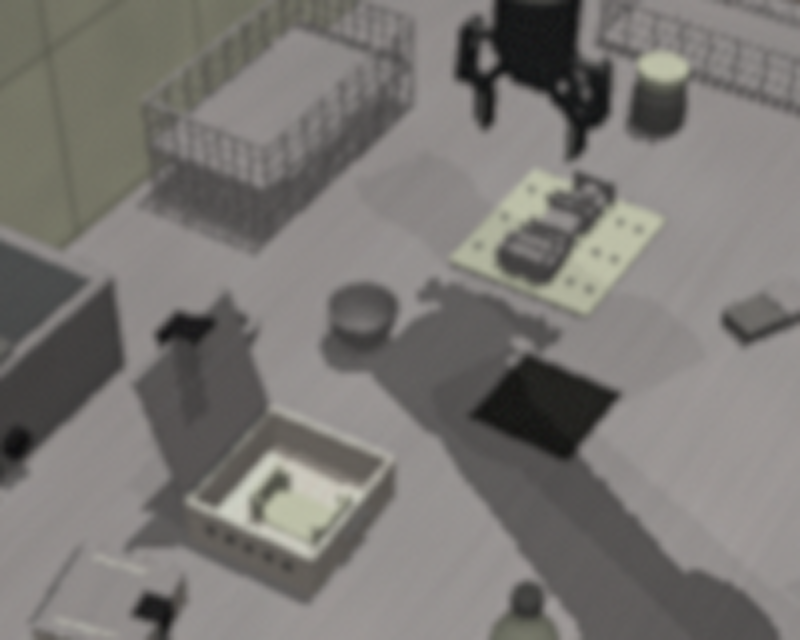

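```bash
python3 - <<'E'
from h import *
p=np.load("w8.npy",allow_pickle=True).item()
save(p,"w8z",(270,160,380,240),7)
E
```

```text
(no output)
```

View pics/w8z.png

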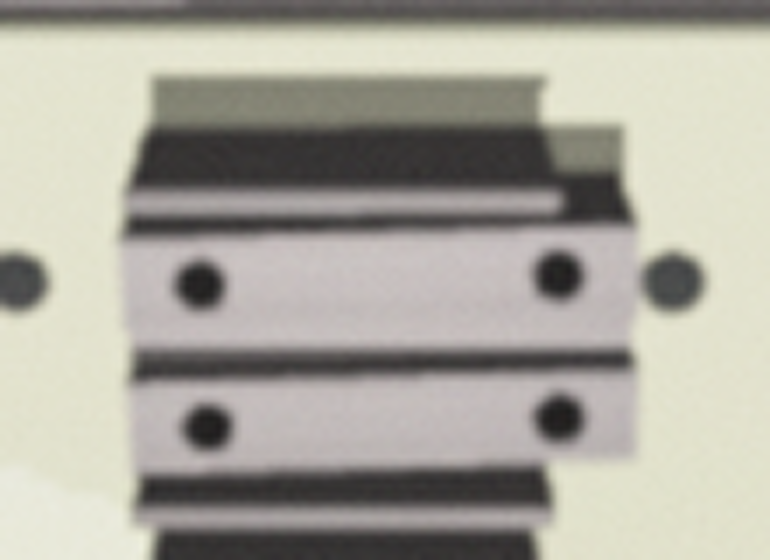

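```bash
python3 - <<'E'
from h import *
np.set_printoptions(precision=4,suppress=True)
p=np.load("w8.npy",allow_pickle=True).item()
Z=lambda c:(270+c[0]/7,160+c[1]/7)
P=[atz(p,Z(c),.030) for c in [(122,237),(634,225),(132,472),(636,458)]]
print(np.array(P),np.mean(P,0))
print([np.degrees(np.arctan2((b-a)[1],(b-a)[0])) for a,b in [(P[0],P[1]),(P[2],P[3])]])
H=[atz(p,c,.006) for c in [(249.5,200),(389,200),(256,305),(382,305)]]; print(np.array(H),np.mean(H,0))
for c in [(260,76),(135,76)]: print("mat",atz(p,c,.003))
E
```

```text
[[ 0.5262 -0.1495  0.03  ]
 [ 0.5829 -0.1481  0.03  ]
 [ 0.5266 -0.1774  0.03  ]
 [ 0.584  -0.1758  0.03  ]] [ 0.5549 -0.1627  0.03  ]
[np.float64(1.3544073824565646), np.float64(1.6563188970253657)]
[[ 0.4913 -0.1621  0.006 ]
 [ 0.6101 -0.1622  0.006 ]
 [ 0.4908 -0.2662  0.006 ]
 [ 0.6097 -0.2662  0.006 ]] [ 0.5505 -0.2142  0.006 ]
mat [ 0.5045 -0.0611  0.003 ]
mat [ 0.4035 -0.059   0.003 ]
```

```bash
python3 - <<'E'
from plan import *
rows((.553,-.1445,.1517,90),[(.555,-.1627,.05,91.5,80,4),(.555,-.1627,.006,91.5,80,4)],.5,.1)
E
```

```text
[{"fingers": 80, "travel": [-4.5, 0.5, 25.5], "turn": -0.4}, {"fingers": 80, "travel": [-4.5, 0.5, 25.5], "turn": -0.3}, {"fingers": 80, "travel": [-4.5, 0.5, 25.5], "turn": -0.4}, {"fingers": 80, "travel": [-4.5, 0.5, 25.0], "turn": -0.4}, {"fingers": 80, "travel": [0.0, 0.0, 11.0], "turn": 0.0}, {"fingers": 80, "travel": [0.0, 0.0, 11.0], "turn": 0.0}, {"fingers": 80, "travel": [0.0, 0.0, 11.0], "turn": 0.0}, {"fingers": 80, "travel": [0.0, 0.0, 11.0], "turn": 0.0}]
end [ 555.2 -162.5    6.2   91.5]
```

Emit:
send_rows([
  {"fingers":80,"travel":[-4.5,0.5,25.5],"turn":-0.4},
  {"fingers":80,"travel":[-4.5,0.5,25.5],"turn":-0.3},
  {"fingers":80,"travel":[-4.5,0.5,25.5],"turn":-0.4},
  {"fingers":80,"travel":[-4.5,0.5,25.0],"turn":-0.4},
  {"fingers":80,"travel":[0.0,0.0,11.0],"turn":0.0},
  {"fingers":80,"travel":[0.0,0.0,11.0],"turn":0.0},
  {"fingers":80,"travel":[0.0,0.0,11.0],"turn":0.0},
  {"fingers":80,"travel":[0.0,0.0,11.0],"turn":0.0},
  {"fingers":80,"travel":[0.0,0.0,0],"turn":0.0},
])

```text
clock: 11.8
tool_pos: [0.5547, -0.162, 0.0052]
eef_rot: [[-0.025, 1.0, -0.002], [1.0, 0.025, 0.001], [0.001, -0.002, -1.0]]
contact_force: [0.7, 0.2, -0.1]
grip_width: 0.941
```

```bash
python3 - <<'E'
from h import *
np.set_printoptions(precision=4,suppress=True)
p=capture("wrist"); save(p,"w9")
o=get_obs(); print(o["clock"],o["tool_pos"],o["eef_rot"][0],o["contact_force"],o["grip_width"])
E
```

```text
11.85 [ 0.555  -0.1622  0.0059] [-0.0245  0.9997 -0.001 ] [ 0.0143 -0.2377  1.0975] 0.9347938995416026
```

View pics/w9.png

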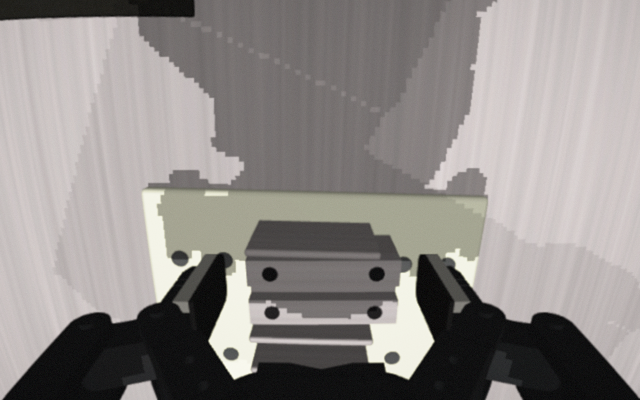

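Emit:
send_rows([
  {"fingers":80,"travel":[0,0,2.5],"turn":0},
  {"fingers":50,"travel":[0,0,0],"turn":0},
  {"fingers":50,"travel":[0,0,0],"turn":0},
  {"fingers":50,"travel":[0,0,0],"turn":0},
  {"fingers":50,"travel":[0,0,0],"turn":0},
  {"fingers":50,"travel":[0,0,0],"turn":0},
], force=50)

```text
clock: 12.45
tool_pos: [0.5558, -0.1627, 0.0045]
eef_rot: [[-0.024, 1.0, 0.001], [1.0, 0.024, -0.001], [-0.001, 0.001, -1.0]]
contact_force: [-0.2, 1.0, 5.8]
grip_width: 0.668
```

```bash
python3 - <<'E'
from h import *
np.set_printoptions(precision=4,suppress=True)
p=capture("wrist"); save(p,"w10")
o=get_obs(); print(o["clock"],o["tool_pos"],o["eef_rot"][0],o["contact_force"],o["grip_width"])
E
```

```text
12.5 [ 0.5558 -0.1627  0.0044] [-0.0242  0.9997  0.0009] [-0.3211  0.2821  6.4282] 0.6705559360474072
```

View pics/w10.png

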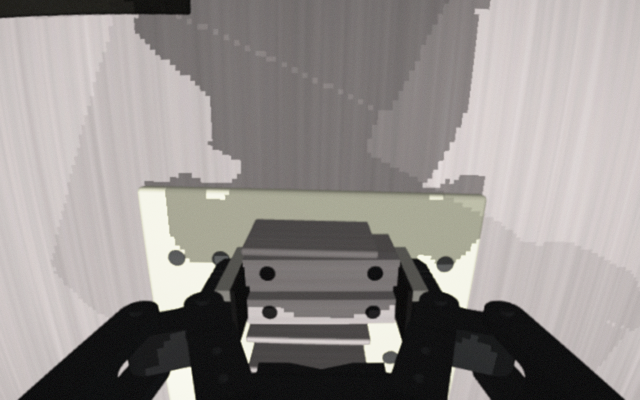

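```bash
python3 - <<'E'
from plan import *
rows((.5556,-.1627,.0038,91.4),[(.5556,-.1627,.08,91.4,50,5),(.454,-.010,.06,92,50,6)],.5,.1)
E
```

```text
[{"fingers": 50, "travel": [0.0, 0.0, -15.0], "turn": 0.0}, {"fingers": 50, "travel": [0.0, 0.0, -15.5], "turn": 0.0}, {"fingers": 50, "travel": [0.0, 0.0, -15.0], "turn": 0.0}, {"fingers": 50, "travel": [0.0, 0.0, -15.5], "turn": 0.0}, {"fingers": 50, "travel": [0.0, 0.0, -15.0], "turn": 0.0}, {"fingers": 50, "travel": [26.0, -16.5, 3.5], "turn": -0.1}, {"fingers": 50, "travel": [25.5, -16.0, 3.0], "turn": -0.1}, {"fingers": 50, "travel": [26.0, -16.5, 3.5], "turn": -0.1}, {"fingers": 50, "travel": [26.0, -16.0, 3.0], "turn": -0.1}, {"fingers": 50, "travel": [26.0, -16.0, 3.5], "turn": -0.1}, {"fingers": 50, "travel": [26.0, -16.0, 3.5], "turn": -0.1}]
end [454.2 -10.1  59.8  92. ]
```

Emit:
send_rows([
  {"fingers":50,"travel":[0.0,0.0,-5.0],"turn":0.0},
  {"fingers":50,"travel":[0.0,0.0,-15.0],"turn":0.0},
  {"fingers":50,"travel":[0.0,0.0,-18.0],"turn":0.0},
  {"fingers":50,"travel":[0.0,0.0,-20],"turn":0.0},
  {"fingers":50,"travel":[0.0,0.0,-18.0],"turn":0.0},
  {"fingers":50,"travel":[26.0,-16.5,3.5],"turn":-0.1},
  {"fingers":50,"travel":[25.5,-16.0,3.0],"turn":-0.1},
  {"fingers":50,"travel":[26.0,-16.5,3.5],"turn":-0.1},
  {"fingers":50,"travel":[26.0,-16.0,3.0],"turn":-0.1},
  {"fingers":50,"travel":[26.0,-16.0,3.5],"turn":-0.1},
  {"fingers":50,"travel":[26.0,-16.0,3.5],"turn":-0.1},
  {"fingers":50,"travel":[0,0,0],"turn":0},
])

```text
clock: 13.7
tool_pos: [0.4492, -0.0068, 0.0587]
eef_rot: [[-0.038, 0.999, -0.006], [0.999, 0.038, 0.002], [0.003, -0.006, -1.0]]
contact_force: [0.0, -0.4, -4.0]
grip_width: 0.665
```

```bash
python3 - <<'E'
from h import *
np.set_printoptions(precision=4,suppress=True)
p=capture("wrist"); save(p,"w11"); s=capture("side"); save(s,"s11",(260,120,400,250),5)
o=get_obs(); print(o["clock"],o["tool_pos"],o["eef_rot"][0],o["contact_force"],o["grip_width"])
E
```

```text
13.8 [ 0.4535 -0.0094  0.0597] [-0.036   0.9994 -0.0005] [ 0.9565 -0.8794 -2.3088] 0.6670338858292417
```

View pics/w11.png

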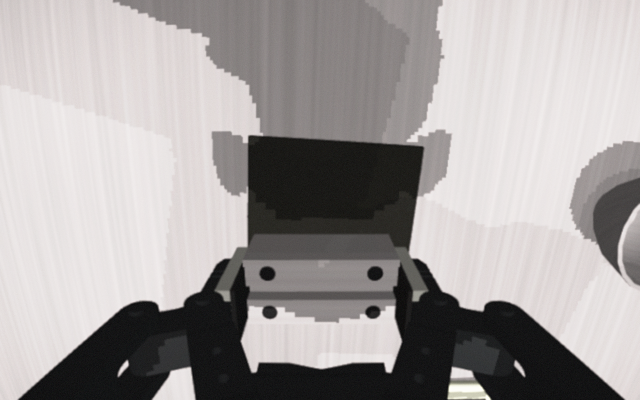

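View pics/s11.png

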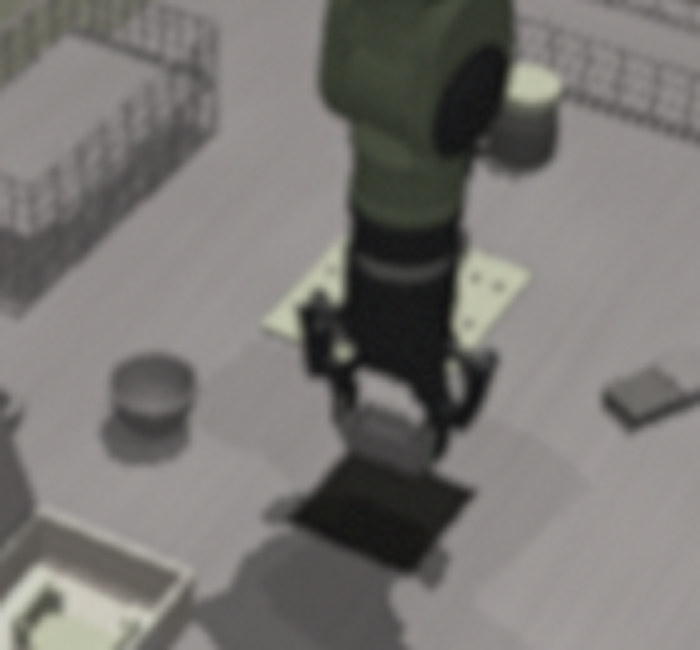

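Emit:
send_rows([
  {"fingers":50,"travel":[0,0,15],"turn":0},
  {"fingers":50,"travel":[0,0,16],"turn":0},
  {"fingers":50,"travel":[0,0,14],"turn":0},
  {"fingers":50,"travel":[0,0,6],"turn":0},
  {"fingers":50,"travel":[0,0,4],"turn":0},
  {"fingers":50,"travel":[0,0,2],"turn":0},
  {"fingers":50,"travel":[0,0,0],"turn":0},
])

```text
clock: 14.5
tool_pos: [0.4544, -0.0101, 0.003]
eef_rot: [[-0.034, 0.999, 0.0], [0.999, 0.034, -0.0], [-0.0, 0.0, -1.0]]
contact_force: [-0.7, -0.0, -2.7]
grip_width: 0.665
```

```bash
python3 - <<'E'
from h import *
np.set_printoptions(precision=4,suppress=True)
p=capture("wrist"); save(p,"w12")
o=get_obs(); print(o["clock"],o["tool_pos"],o["eef_rot"][0],o["contact_force"],o["grip_width"])
E
```

```text
14.55 [ 0.4544 -0.01    0.0031] [-0.0345  0.9994  0.0007] [ 0.4599 -0.2337 -2.9014] 0.6705162404233697
```

View pics/w12.png

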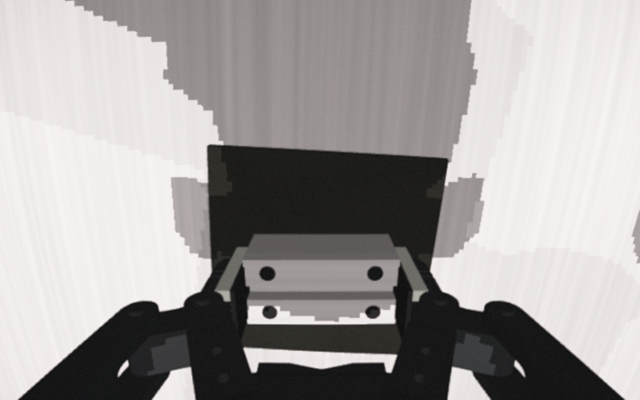

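Not touching yet (−2.9 N = block weight). Lower a little more.

Emit:
send_rows([
  {"fingers":50,"travel":[0,0,1],"turn":0},
  {"fingers":50,"travel":[0,0,1],"turn":0},
  {"fingers":50,"travel":[0,0,0],"turn":0},
])

```text
clock: 14.85
tool_pos: [0.4544, -0.0099, 0.0014]
eef_rot: [[-0.035, 0.999, 0.001], [0.999, 0.035, -0.0], [-0.0, 0.001, -1.0]]
contact_force: [-0.9, 0.3, 4.4]
grip_width: 0.669
```

```bash
python3 - <<'E'
from h import *
o=get_obs(); print(o["clock"],o["tool_pos"],o["contact_force"])
E
```

```text
14.85 [ 0.45444166 -0.00989755  0.00143961] [-0.93404908  0.34842138  4.44379853]
```

Emit:
send_rows([
  {"fingers":82,"travel":[0,0,0],"turn":0},
  {"fingers":82,"travel":[0,0,0],"turn":0},
  {"fingers":82,"travel":[0,0,0],"turn":0},
  {"fingers":82,"travel":[0,0,-20],"turn":0},
  {"fingers":82,"travel":[0,0,-35],"turn":0},
  {"fingers":82,"travel":[0,0,-35],"turn":-5},
  {"fingers":82,"travel":[0,0,-10],"turn":-8.5},
  {"fingers":82,"travel":[0,0,0],"turn":-8.5},
  {"fingers":82,"travel":[0,0,0],"turn":-8.5},
  {"fingers":82,"travel":[0,0,0],"turn":-8.5},
  {"fingers":82,"travel":[0,0,0],"turn":-8.5},
  {"fingers":60,"travel":[0,0,0],"turn":-8.5},
])

```text
clock: 16.05
tool_pos: [0.4539, -0.0098, 0.1008]
eef_rot: [[-0.851, 0.525, -0.0], [0.525, 0.851, 0.0], [0.0, -0.0, -1.0]]
contact_force: [-0.2, -0.6, 0.5]
grip_width: 0.813
```

Emit:
send_rows([
  {"fingers":60,"travel":[0,0,0],"turn":-8.5},
  {"fingers":60,"travel":[0,0,0],"turn":-8.5},
  {"fingers":60,"travel":[0,0,0],"turn":-8.5},
  {"fingers":60,"travel":[0,0,0],"turn":-8.5},
  {"fingers":60,"travel":[0,0,0],"turn":0},
  {"fingers":60,"travel":[0,0,0],"turn":0},
])

```text
clock: 16.65
tool_pos: [0.454, -0.0098, 0.1008]
eef_rot: [[-1.0, -0.032, 0.0], [-0.032, 1.0, 0.0], [-0.0, 0.0, -1.0]]
contact_force: [0.0, -0.5, 0.2]
grip_width: 0.702
```

```bash
python3 - <<'E'
from h import *
np.set_printoptions(precision=4,suppress=True)
p=capture("wrist"); save(p,"w13"); np.save("w13.npy",p,allow_pickle=True); t=capture("top"); save(t,"t13",(190,130,290,220),7); np.save("t13.npy",t,allow_pickle=True)
o=get_obs(); print(o["clock"],o["tool_pos"],o["eef_rot"][0],o["contact_force"],o["grip_width"])
E
```

```text
16.75 [ 0.454  -0.0098  0.1008] [-0.9995 -0.0326 -0.    ] [ 0.2053 -0.3056  0.4336] 0.7021595665773346
```

View pics/w13.png

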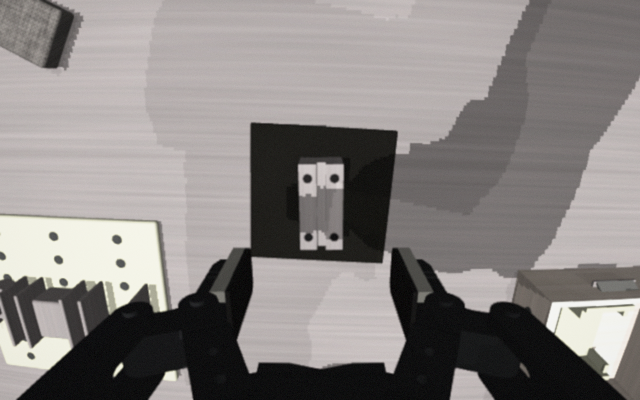

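View pics/t13.png

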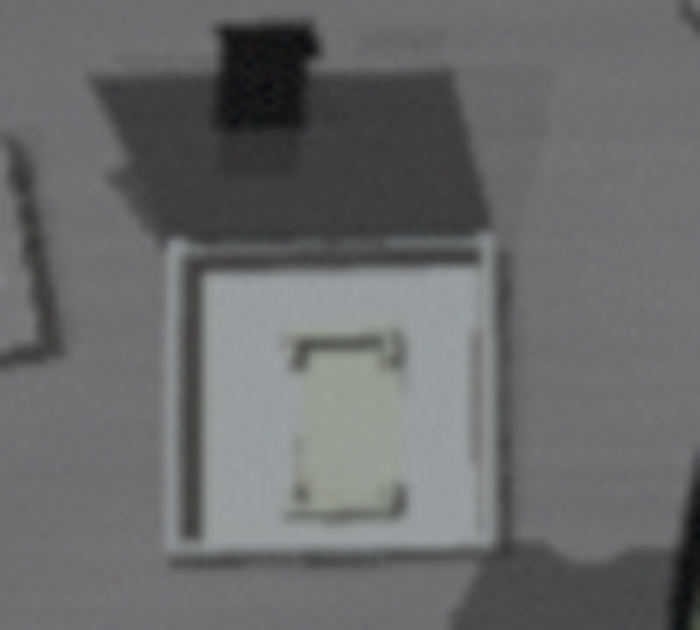

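```bash
python3 - <<'E'
from h import *
np.set_printoptions(precision=4,suppress=True)
p=np.load("w13.npy",allow_pickle=True).item(); t=np.load("t13.npy",allow_pickle=True).item()
save(p,"w13z",(280,140,365,265),5)
Z=lambda c:(190+c[0]/7,130+c[1]/7)
P=np.array([atz(t,Z(c),.046) for c in [(168,243),(494,235),(168,555),(498,548)]]); print("rim",P,P.mean(0))
P=np.array([atz(t,Z(c),.032) for c in [(282,335),(402,332),(283,515),(403,513)]]); print("cradle walls outer?",P,P.mean(0))
P=np.array([atz(t,Z(c),.006) for c in [(303,360),(402,358)]]); print("floor",P,P.mean(0))
E
```

```text
rim [[0.6259 0.2743 0.046 ]
 [0.6295 0.1499 0.046 ]
 [0.506  0.2703 0.046 ]
 [0.509  0.1461 0.046 ]] [0.5676 0.2101 0.046 ]
cradle walls outer? [[0.5928 0.2328 0.032 ]
 [0.5942 0.1866 0.032 ]
 [0.5228 0.2304 0.032 ]
 [0.5237 0.1846 0.032 ]] [0.5584 0.2086 0.032 ]
floor [[0.5874 0.2297 0.006 ]
 [0.5884 0.1907 0.006 ]] [0.5879 0.2102 0.006 ]
```

View pics/w13z.png

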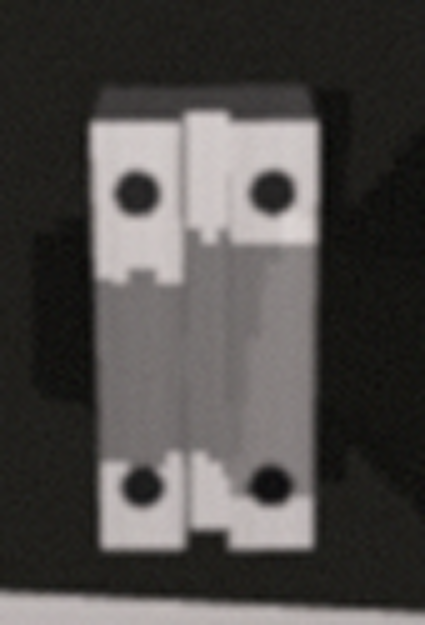

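```bash
python3 - <<'E'
from h import *
from plan import rows
np.set_printoptions(precision=4,suppress=True)
p=np.load("w13.npy",allow_pickle=True).item()
Z=lambda c:(280+c[0]/5,140+c[1]/5)
P=np.array([atz(p,Z(c),.027) for c in [(90,121),(319,121),(99,549),(315,549)]]); print(P,P.mean(0))
m=P.mean(0); d=P[2]+P[3]-P[0]-P[1]; print(np.degrees(np.arctan2(d[1],d[0])))
E
```

```text
[[ 0.4249 -0.0252  0.027 ]
 [ 0.424   0.0031  0.027 ]
 [ 0.4829 -0.0232  0.027 ]
 [ 0.482   0.0055  0.027 ]] [ 0.4534 -0.0099  0.027 ]
2.1469004995578573
```

Emit:
send_rows([
  {"fingers":60,"travel":[0.5,0,30],"turn":0},
  {"fingers":60,"travel":[0,0,30],"turn":0},
  {"fingers":60,"travel":[0,0,20],"turn":0},
  {"fingers":60,"travel":[0,0,12],"turn":0},
  {"fingers":60,"travel":[0,0,3],"turn":0},
  {"fingers":60,"travel":[0,0,0],"turn":0},
  {"fingers":20,"travel":[0,0,0],"turn":0},
  {"fingers":20,"travel":[0,0,0],"turn":0},
  {"fingers":20,"travel":[0,0,0],"turn":0},
  {"fingers":20,"travel":[0,0,0],"turn":0},
  {"fingers":20,"travel":[0,0,0],"turn":0},
  {"fingers":20,"travel":[0,0,0],"turn":0},
], force=50)

```text
clock: 17.95
tool_pos: [0.4543, -0.01, 0.0067]
eef_rot: [[-0.999, -0.035, 0.002], [-0.035, 0.999, -0.0], [-0.002, -0.0, -1.0]]
contact_force: [-1.0, 0.6, 6.3]
grip_width: 0.314
```

```bash
python3 - <<'E'
from h import *
np.set_printoptions(precision=4,suppress=True)
p=capture("wrist"); save(p,"w14")
o=get_obs(); print(o["clock"],o["tool_pos"],o["eef_rot"][0],o["contact_force"],o["grip_width"]*85.4)
E
```

```text
18.0 [ 0.4543 -0.01    0.0068] [-0.9994 -0.0346  0.0019] [-0.8447  0.1542  6.3938] 26.533515464527696
```

View pics/w14.png

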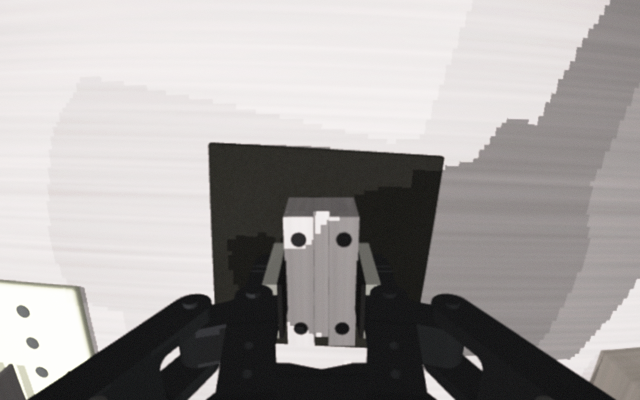

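```bash
python3 - <<'E'
from plan import *
rows((.4543,-.0100,.006,182),[(.4543,-.01,.09,182,20,5),(.56,.2095,.09,181.8,20,7)],.5,.1)
E
```

```text
[{"fingers": 20, "travel": [0.0, 0.0, -17.0], "turn": 0.0}, {"fingers": 20, "travel": [0.0, 0.0, -16.5], "turn": 0.0}, {"fingers": 20, "travel": [0.0, 0.0, -17.0], "turn": 0.0}, {"fingers": 20, "travel": [0.0, 0.0, -16.5], "turn": 0.0}, {"fingers": 20, "travel": [0.0, 0.0, -17.0], "turn": 0.0}, {"fingers": 20, "travel": [-16.0, 31.0, 0.0], "turn": 0.0}, {"fingers": 20, "travel": [-16.5, 30.5, 0.0], "turn": 0.1}, {"fingers": 20, "travel": [-16.0, 31.0, 0.0], "turn": 0.0}, {"fingers": 20, "travel": [-16.0, 31.0, 0.0], "turn": 0.0}, {"fingers": 20, "travel": [-16.5, 30.5, 0.0], "turn": 0.0}, {"fingers": 20, "travel": [-16.0, 31.0, 0.0], "turn": 0.1}, {"fingers": 20, "travel": [-16.0, 31.0, 0.0], "turn": 0.0}]
end [560.  209.7  90.  181.8]
```

Emit:
send_rows([
  {"fingers":20,"travel":[0.0,0.0,-5],"turn":0.0},
  {"fingers":20,"travel":[0.0,0.0,-19],"turn":0.0},
  {"fingers":20,"travel":[0.0,0.0,-20],"turn":0.0},
  {"fingers":20,"travel":[0.0,0.0,-20],"turn":0.0},
  {"fingers":20,"travel":[0.0,0.0,-20],"turn":0.0},
  {"fingers":20,"travel":[-16.0,31.0,0.0],"turn":0.0},
  {"fingers":20,"travel":[-16.5,30.5,0.0],"turn":0.1},
  {"fingers":20,"travel":[-16.0,31.0,0.0],"turn":0.0},
  {"fingers":20,"travel":[-16.0,31.0,0.0],"turn":0.0},
  {"fingers":20,"travel":[-16.5,30.5,0.0],"turn":0.0},
  {"fingers":20,"travel":[-16.0,31.0,0.0],"turn":0.1},
  {"fingers":20,"travel":[-16.0,31.0,0.0],"turn":0.0},
])

```text
clock: 19.2
tool_pos: [0.5591, 0.211, 0.0896]
eef_rot: [[-1.0, -0.031, -0.001], [-0.031, 1.0, -0.0], [0.001, -0.0, -1.0]]
contact_force: [0.5, -0.9, -3.2]
grip_width: 0.317
```

Emit:
send_rows([
  {"fingers":20,"travel":[0,0,0],"turn":0.0},
  {"fingers":20,"travel":[0,0,0],"turn":0.0},
])

```text
clock: 19.4
tool_pos: [0.5585, 0.2102, 0.0893]
eef_rot: [[-0.999, -0.033, -0.001], [-0.033, 0.999, -0.001], [0.001, -0.001, -1.0]]
contact_force: [0.3, -0.6, -3.4]
grip_width: 0.313
```

```bash
python3 - <<'E'
from h import *
np.set_printoptions(precision=4,suppress=True)
p=capture("wrist"); save(p,"w15"); np.save("w15.npy",p,allow_pickle=True); save(capture("side"),"s15",(200,170,340,300),5)
o=get_obs(); print(o["clock"],o["tool_pos"],o["eef_rot"][0],o["contact_force"],o["grip_width"]*85.4)
E
```

```text
19.5 [0.5581 0.209  0.0894] [-0.9995 -0.0307 -0.0019] [-0.3075  0.1504 -3.0071] 26.700641970534722
```

View pics/w15.png

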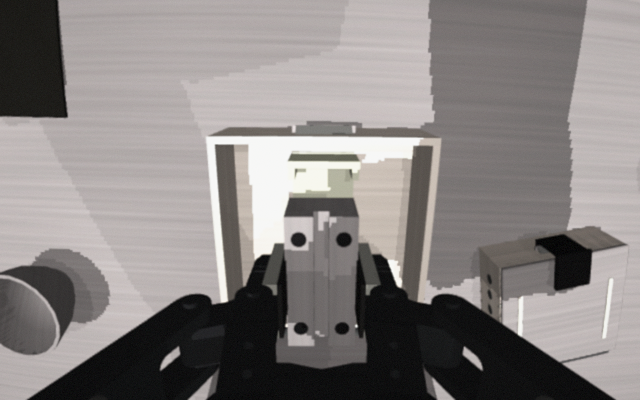

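View pics/s15.png

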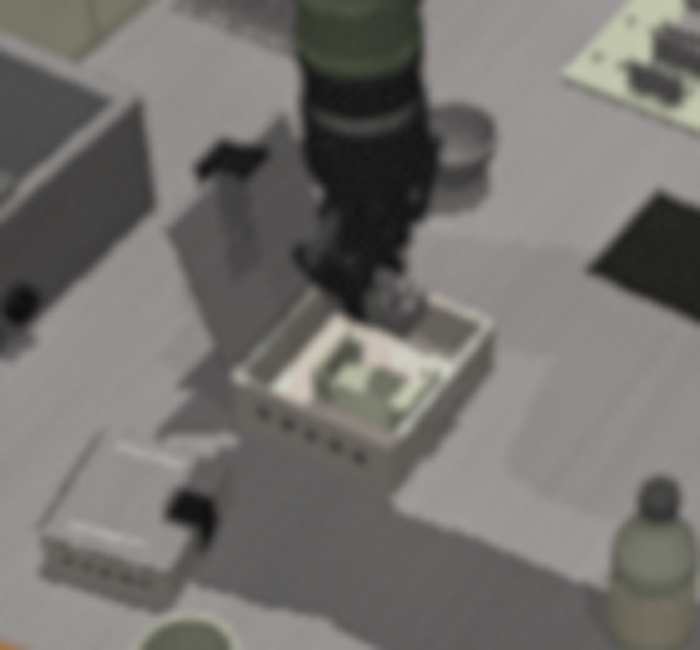

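```bash
python3 - <<'E'
from h import *
p=np.load("w15.npy",allow_pickle=True).item()
save(p,"w15z",(200,120,450,270),3)
save(p,"w15y",(270,140,380,215),7)
E
```

```text
(no output)
```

View pics/w15y.png

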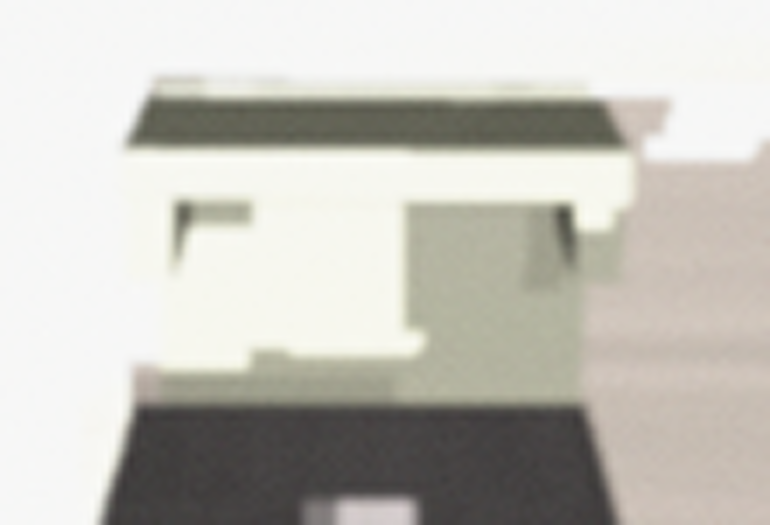

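```bash
python3 - <<'E'
from h import *
np.set_printoptions(precision=4,suppress=True)
p=np.load("w15.npy",allow_pickle=True).item()
Z=lambda c:(270+c[0]/7,140+c[1]/7)
A=[atz(p,Z(c),.032) for c in [(127,147),(633,147),(178,203),(572,203)]]; print(np.array(A))
B=[atz(p,Z(c),.028) for c in [(178,204),(572,204)]]; print(np.array(B))
c=(A[2]+A[3])/2; a=np.radians(1.75); print("centre est",c[:2]+.032*np.array([np.cos(a),np.sin(a)]))
R=[atz(p,c,.046) for c in [(207,140),(441,140)]]; print(R)
# held block top corners at z: TCP+.0202
z=.0894+.0202
W=[atz(p,c,z) for c in [(285,215),(358,215)]]; print(np.array(W))
E
```

```text
[[0.5241 0.1901 0.032 ]
 [0.5228 0.2312 0.032 ]
 [0.5287 0.1943 0.032 ]
 [0.5276 0.2265 0.032 ]]
[[0.5296 0.194  0.028 ]
 [0.5286 0.2269 0.028 ]]
centre est [0.5601 0.2114]
[array([0.5113, 0.1485, 0.046 ]), array([0.5073, 0.2713, 0.046 ])]
[[0.5282 0.1958 0.1096]
 [0.5274 0.2223 0.1096]]
```

Emit:
send_rows([
  {"fingers":20,"travel":[-2.5,1.5,10],"turn":0.2},
  {"fingers":20,"travel":[0,0,15],"turn":0.0},
  {"fingers":20,"travel":[0,0,15],"turn":0.0},
  {"fingers":20,"travel":[0,0,8],"turn":0.0},
  {"fingers":20,"travel":[0,0,0],"turn":0.0},
  {"fingers":20,"travel":[0,0,0],"turn":0.0},
])

```text
clock: 20.1
tool_pos: [0.5618, 0.211, 0.0418]
eef_rot: [[-1.0, -0.027, -0.0], [-0.027, 1.0, -0.0], [0.0, -0.0, -1.0]]
contact_force: [0.0, 0.6, -3.9]
grip_width: 0.32
```

```bash
python3 - <<'E'
from h import *
np.set_printoptions(precision=4,suppress=True)
for i in range(3):
  o=get_obs(); print(o["clock"],o["tool_pos"],o["eef_rot"][0],o["contact_force"],o["grip_width"]*85.4)
  p=capture("wrist")
save(p,"w16",(220,120,420,270),4); np.save("w16.npy",p,allow_pickle=True)
s=capture("side");save(s,"s16",(220,200,310,280),8); t=capture("top"); save(t,"t16",(190,130,290,220),7)
E
```

```text
20.1 [0.5618 0.211  0.0418] [-0.9996 -0.0271 -0.0002] [ 0.0051  0.6043 -3.9321] 27.359352650292127
20.15 [0.5622 0.2112 0.0423] [-0.9996 -0.0272  0.0008] [ 0.2513 -0.0785 -2.5871] 27.00454721768488
20.2 [0.5624 0.2113 0.0425] [-0.9996 -0.0274  0.0013] [ 1.3383  0.1964 -2.4981] 26.897444799151952
```

View pics/w16.png

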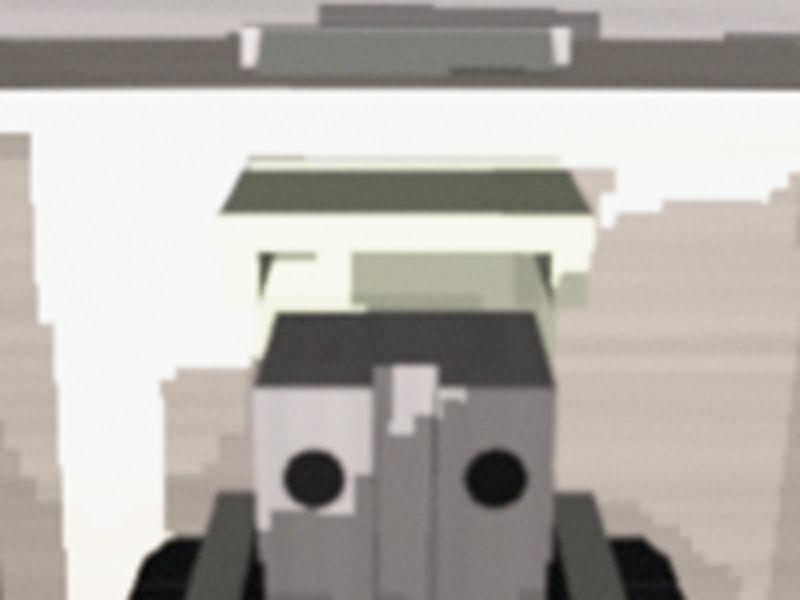

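View pics/s16.png

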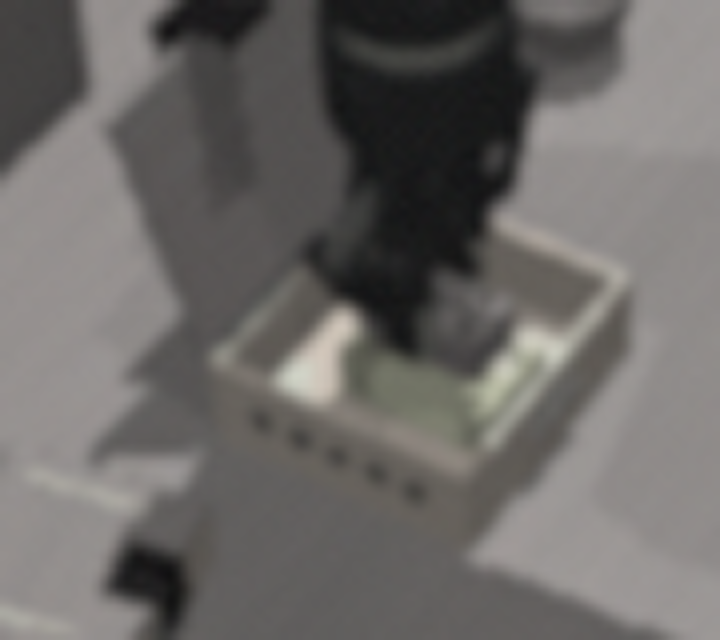

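```bash
python3 - <<'E'
from h import *
np.set_printoptions(precision=4,suppress=True)
p=np.load("w16.npy",allow_pickle=True).item()
Z=lambda c:(220+c[0]/4,120+c[1]/4)
g=lambda c,z:atz(p,Z(c),z)
print("block bottom front",g((278,312),.0387),g((535,312),.0387))
print("block top front",g((255,387),.0627),g((553,386),.0627))
print("wall inner",g((262,253),.032),g((550,253),.032)); print("posts",g((262,253),.028),g((551,253),.028)); print("wall outer",g((221,213),.032),g((591,213),.032))
print(p["T"][:3,3])
E
```

```text
block bottom front [0.5331 0.1968 0.0387] [0.5324 0.2243 0.0387]
block top front [0.5327 0.1967 0.0627] [0.5319 0.2238 0.0627]
wall inner [0.5284 0.1944 0.032 ] [0.5276 0.2263 0.032 ]
posts [0.5295 0.194  0.028 ] [0.5286 0.2269 0.028 ]
wall outer [0.524  0.1899 0.032 ] [0.5229 0.2306 0.032 ]
[0.487  0.2088 0.1838]
```

Emit:
send_rows([
  {"fingers":20,"travel":[2,0,0],"turn":0.0},
  {"fingers":20,"travel":[0,0,8],"turn":0.0},
  {"fingers":20,"travel":[0,0,8],"turn":0.0},
  {"fingers":20,"travel":[0,0,6],"turn":0.0},
  {"fingers":20,"travel":[0,0,5],"turn":0.0},
  {"fingers":20,"travel":[0,0,3],"turn":0.0},
  {"fingers":20,"travel":[0,0,0],"turn":0.0},
])

```text
clock: 21.05
tool_pos: [0.5593, 0.2112, 0.0111]
eef_rot: [[-1.0, -0.028, -0.001], [-0.028, 1.0, -0.0], [0.001, -0.0, -1.0]]
contact_force: [0.0, 0.0, -3.3]
grip_width: 0.314
```

```bash
python3 - <<'E'
from h import *
np.set_printoptions(precision=4,suppress=True)
p=capture("wrist")
save(p,"w17",(220,120,420,270),4)
o=get_obs(); print(o["clock"],o["tool_pos"],o["eef_rot"][0],o["contact_force"],o["grip_width"]*85.4)
E
```

```text
21.1 [0.5595 0.2112 0.0115] [-0.9996 -0.0277 -0.0005] [ 0.3659  0.1535 -4.2134] 26.809167402547313
```

View pics/w17.png

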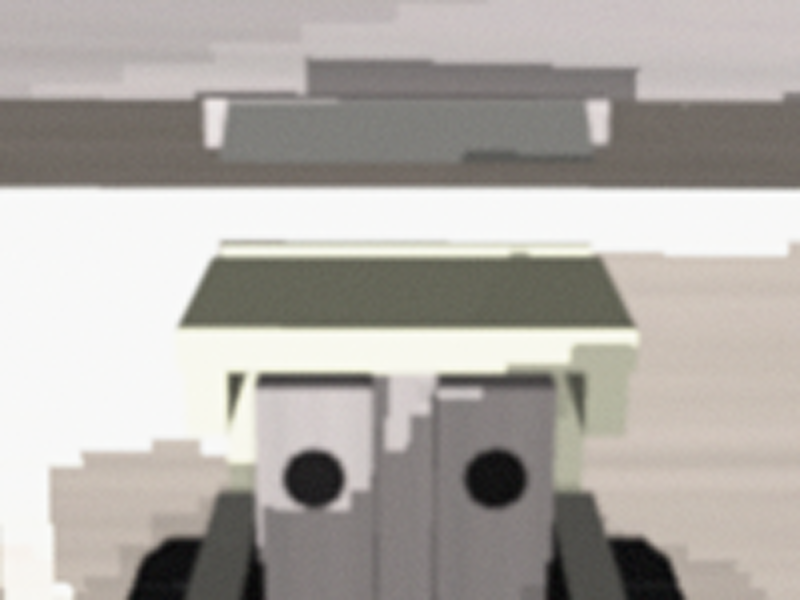

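Block is between the posts (wall at row 373, posts at cols 230/585, block 255–553: centred), about 1.5 mm above the floor.

Emit:
send_rows([
  {"fingers":20,"travel":[0,0,1],"turn":0.0},
  {"fingers":20,"travel":[0,0,1],"turn":0.0},
  {"fingers":20,"travel":[0,0,0.5],"turn":0.0},
  {"fingers":20,"travel":[0,0,0],"turn":0.0},
])

```text
clock: 21.5
tool_pos: [0.56, 0.2114, 0.0098]
eef_rot: [[-1.0, -0.028, 0.001], [-0.028, 1.0, 0.0], [-0.001, 0.0, -1.0]]
contact_force: [-0.9, -0.4, 0.9]
grip_width: 0.315
```

```bash
python3 - <<'E'
from h import *
np.set_printoptions(precision=4,suppress=True)
o=get_obs(); print(o["clock"],o["tool_pos"],o["contact_force"])
E
```

```text
21.5 [0.56   0.2114 0.0098] [-0.8681 -0.4214  0.9389]
```

Emit:
send_rows([
  {"fingers":46,"travel":[0,0,0],"turn":0.0},
  {"fingers":46,"travel":[0,0,0],"turn":0.0},
  {"fingers":46,"travel":[0,0,0],"turn":0.0},
  {"fingers":46,"travel":[0,0,-10],"turn":0.0},
  {"fingers":46,"travel":[0,0,-25],"turn":0.0},
  {"fingers":46,"travel":[0,0,-25],"turn":0.0},
  {"fingers":46,"travel":[5,0,-30],"turn":0.0},
  {"fingers":46,"travel":[20,0,-20],"turn":0.0},
  {"fingers":20,"travel":[20,0,-20],"turn":0.0},
  {"fingers":0,"travel":[0,0,0],"turn":0.0},
  {"fingers":0,"travel":[0,0,0],"turn":0.0},
])

```text
clock: 22.6
tool_pos: [0.5155, 0.2103, 0.1402]
eef_rot: [[-1.0, -0.028, 0.002], [-0.028, 1.0, 0.0], [-0.002, 0.0, -1.0]]
contact_force: [0.3, -0.1, -1.0]
grip_width: 0.035
```

```bash
python3 - <<'E'
from h import *
np.set_printoptions(precision=4,suppress=True)
p=capture("wrist")
save(p,"w18",(190,80,460,280),2.9); np.save("w18.npy",p,allow_pickle=True)
save(capture("side"),"s18",(200,170,340,300),5)
o=get_obs(); print(o["clock"],o["tool_pos"],o["eef_rot"][0],o["contact_force"],o["grip_width"]*85.4)
E
```

```text
22.7 [0.5152 0.21   0.1388] [-0.9996 -0.0275  0.    ] [-0.3578 -0.8126 -0.6114] 0.09396901783423912
```

View pics/w18.png

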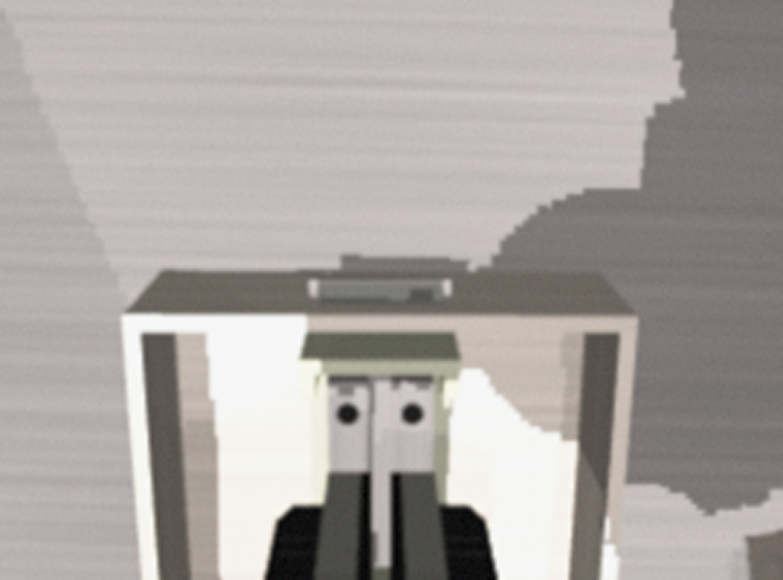

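View pics/s18.png

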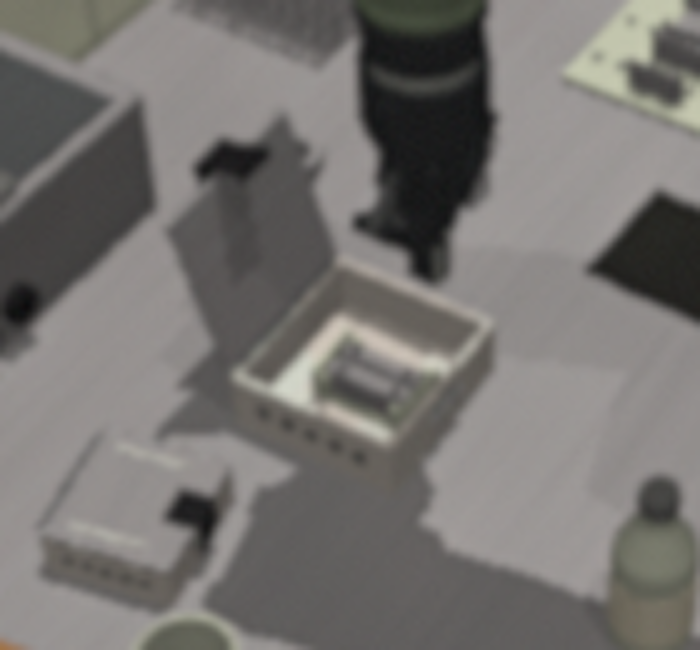

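```bash
cat > close.py <<'E'
from plan import *
H=np.array([.6277,.2122]); a=np.radians(1.75)
def P(u,w,yo=-.038): 
    q=H-u*1e-3*np.array([np.cos(a),np.sin(a)])+yo*np.array([-np.sin(a),np.cos(a)]); return (q[0],q[1],.046+w*1e-3)
if __name__=="__main__":
    rows((.5152,.2100,.1388,181.6),[(.5152,.21,.215,181.6,0,2),(*P(-66,169),181.75,0,5),(*P(-66,104),181.75,0,4)],1,.1)
    th=np.concatenate([np.arange(1.9,.02,-.08),[.0]]); cur=np.array([-66.,104]); out=[]
    for t in th:
        s=106+12*min(1,max(0,(1.2-t)/1.0))
        e=np.array([np.cos(t),np.sin(t)]); n=np.array([-np.sin(t),np.cos(t)]); C=s*e+5*n
        if t>np.pi/2: C[0]=121*np.cos(t)-5*np.sin(t); C[1]=104
        g=np.array([C[0]-11,C[1]]); d=np.round((g-cur)*2)/2; cur=cur+d
        out.append({"fingers":0,"travel":[float(d[0]),0,float(-d[1])],"turn":0}); print(round(t,2),cur)
    for i in range(0,len(out),12): print(json.dumps(out[i:i+12]))
E
python3 close.py
```

```text
[{"fingers": 0, "travel": [0, 0, -38], "turn": 0.0}, {"fingers": 0, "travel": [0, 0, -38], "turn": 0.0}, {"fingers": 0, "travel": [-36, -8, 0], "turn": 0.0}, {"fingers": 0, "travel": [-35, -8, 0], "turn": -0.1}, {"fingers": 0, "travel": [-36, -7, 0], "turn": 0.0}, {"fingers": 0, "travel": [-36, -8, 0], "turn": 0.0}, {"fingers": 0, "travel": [-36, -8, 0], "turn": -0.1}, {"fingers": 0, "travel": [0, 0, 16], "turn": 0.0}, {"fingers": 0, "travel": [0, 0, 16], "turn": 0.0}, {"fingers": 0, "travel": [0, 0, 17], "turn": 0.0}, {"fingers": 0, "travel": [0, 0, 16], "turn": 0.0}]
end [695.3 176.2 149.8 181.8]
1.9 [-55. 104.]
1.82 [-45.5 104. ]
1.74 [-36.5 104. ]
1.66 [-27. 104.]
1.58 [-17. 104.]
1.5 [ -8.5 106. ]
1.42 [  0.  105.5]
1.34 [  8.5 104.5]
1.26 [ 16.5 102.5]
1.18 [ 25. 100.]
1.1 [33. 98.]
1.02 [41.5 95. ]
0.94 [49.5 91. ]
0.86 [57.  86.5]
0.78 [64.5 81.5]
0.7 [71.5 76. ]
0.62 [78.  69.5]
0.54 [84. 63.]
0.46 [89.5 55.5]
0.38 [94.5 47.5]
0.3 [99.  39.5]
0.22 [103.   30.5]
0.14 [105.   21.5]
0.06 [106.5  12. ]
0.0 [107.   5.]
[{"fingers": 0, "travel": [11.0, 0, -0.0], "turn": 0}, {"fing
[... 549 characters left out ...]
, 0, 3.0], "turn": 0}]
[{"fingers": 0, "travel": [8.0, 0, 4.0], "turn": 0}, {"fingers": 0, "travel": [7.5, 0, 4.5], "turn": 0}, {"fingers": 0, "travel": [7.5, 0, 5.0], "turn": 0}, {"fingers": 0, "travel": [7.0, 0, 5.5], "turn": 0}, {"fingers": 0, "travel": [6.5, 0, 6.5], "turn": 0}, {"fingers": 0, "travel": [6.0, 0, 6.5], "turn": 0}, {"fingers": 0, "travel": [5.5, 0, 7.5], "turn": 0}, {"fingers": 0, "travel": [5.0, 0, 8.0], "turn": 0}, {"fingers": 0, "travel": [4.5, 0, 8.0], "turn": 0}, {"fingers": 0, "travel": [4.0, 0, 9.0], "turn": 0}, {"fingers": 0, "travel": [2.0, 0, 9.0], "turn": 0}, {"fingers": 0, "travel": [1.5, 0, 9.5], "turn": 0}]
[{"fingers": 0, "travel": [0.5, 0, 7.0], "turn": 0}]
```

Emit:
send_rows([
  {"fingers":0,"travel":[0,0,-38],"turn":0.0},
  {"fingers":0,"travel":[0,0,-38],"turn":0.0},
  {"fingers":0,"travel":[-36,-8,0],"turn":0.0},
  {"fingers":0,"travel":[-35,-8,0],"turn":-0.1},
  {"fingers":0,"travel":[-36,-7,0],"turn":0.0},
  {"fingers":0,"travel":[-36,-8,0],"turn":0.0},
  {"fingers":0,"travel":[-36,-8,0],"turn":-0.1},
  {"fingers":0,"travel":[0,0,16],"turn":0.0},
  {"fingers":0,"travel":[0,0,16],"turn":0.0},
  {"fingers":0,"travel":[0,0,17],"turn":0.0},
  {"fingers":0,"travel":[0,0,16],"turn":0.0},
  {"fingers":0,"travel":[0,0,0],"turn":0.0},
])

```text
clock: 23.9
tool_pos: [0.693, 0.1755, 0.1455]
eef_rot: [[-1.0, -0.031, -0.007], [-0.031, 1.0, -0.001], [0.007, -0.001, -1.0]]
contact_force: [-0.1, -0.5, 0.9]
grip_width: -0.001
```

```bash
python3 - <<'E'
from h import *
np.set_printoptions(precision=4,suppress=True)
p=capture("wrist")
save(p,"w19"); save(capture("side"),"s19",(200,150,340,280),5)
o=get_obs(); print(o["clock"],o["tool_pos"],o["eef_rot"][0],o["contact_force"],o["grip_width"]*85.4)
E
```

```text
24.0 [0.6947 0.1759 0.149 ] [-0.9995 -0.0309 -0.0019] [0.4266 0.5415 0.5202] 0.19338427074336978
```

View pics/w19.png

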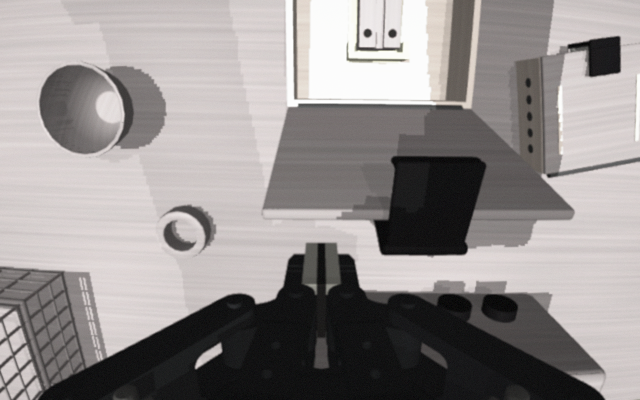

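View pics/s19.png

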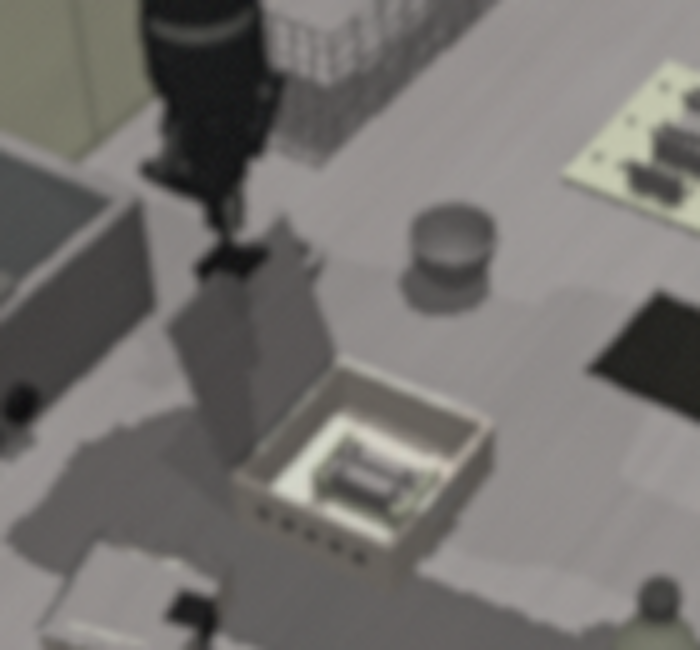

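Emit:
send_rows([
  {"fingers":0,"travel":[11.0,0,0],"turn":0},
  {"fingers":0,"travel":[9.5,0,0],"turn":0},
  {"fingers":0,"travel":[9.0,0,0],"turn":0},
  {"fingers":0,"travel":[9.5,0,0],"turn":0},
  {"fingers":0,"travel":[10.0,0,0],"turn":0},
  {"fingers":0,"travel":[8.5,0,-2.0],"turn":0},
  {"fingers":0,"travel":[8.5,0,0.5],"turn":0},
  {"fingers":0,"travel":[8.5,0,1.0],"turn":0},
  {"fingers":0,"travel":[8.0,0,2.0],"turn":0},
])

```text
clock: 24.9
tool_pos: [0.6124, 0.1737, 0.1495]
eef_rot: [[-1.0, -0.031, 0.002], [-0.031, 1.0, 0.0], [-0.002, 0.0, -1.0]]
contact_force: [2.0, 0.6, 3.1]
grip_width: -0.004
```

```bash
python3 - <<'E'
from h import *
np.set_printoptions(precision=4,suppress=True)
p=capture("wrist")
save(p,"w20"); save(capture("side"),"s20",(200,150,340,280),5)
o=get_obs(); print(o["clock"],o["tool_pos"],o["eef_rot"][0],o["contact_force"],o["grip_width"]*85.4)
E
```

```text
25.0 [0.611  0.1737 0.1487] [-0.9995 -0.0315 -0.0011] [1.4293 0.9477 1.7312] -0.1311182127077075
```

View pics/w20.png

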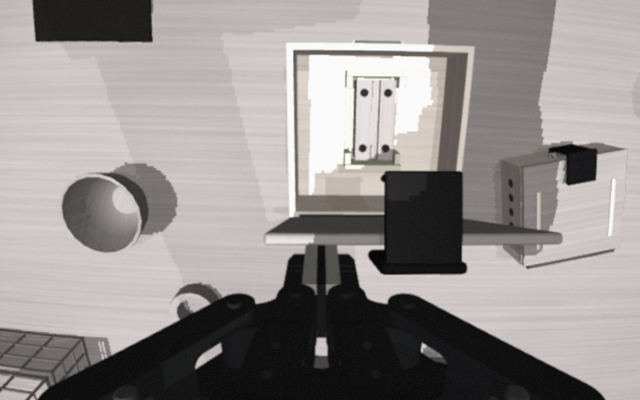

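View pics/s20.png

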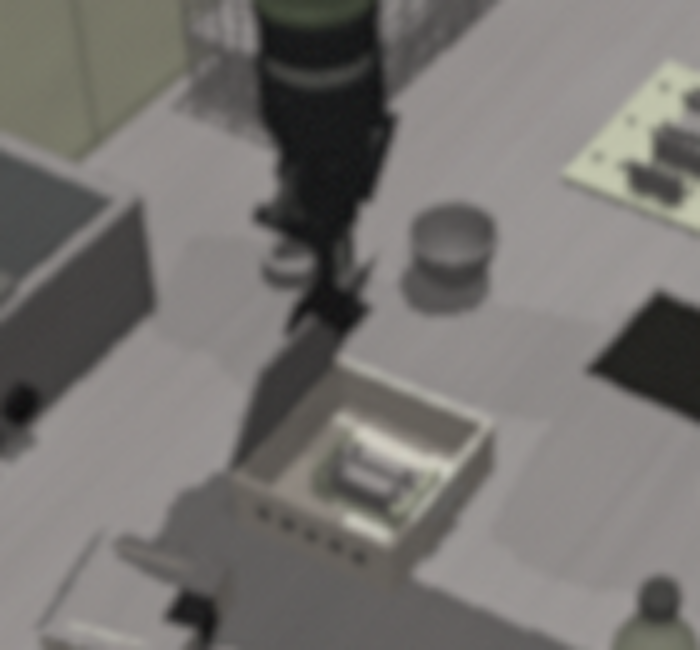

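Lid follows (about 1.25 rad), block sits centred in the cradle (col 376, rows 77–162). Continue closing.

Emit:
send_rows([
  {"fingers":0,"travel":[8.5,0,2.5],"turn":0},
  {"fingers":0,"travel":[8.0,0,2.0],"turn":0},
  {"fingers":0,"travel":[8.5,0,3.0],"turn":0},
  {"fingers":0,"travel":[8.0,0,4.0],"turn":0},
  {"fingers":0,"travel":[7.5,0,4.5],"turn":0},
  {"fingers":0,"travel":[7.5,0,5.0],"turn":0},
  {"fingers":0,"travel":[7.0,0,5.5],"turn":0},
  {"fingers":0,"travel":[6.5,0,6.5],"turn":0},
  {"fingers":0,"travel":[6.0,0,6.5],"turn":0},
  {"fingers":0,"travel":[5.5,0,7.5],"turn":0},
  {"fingers":0,"travel":[5.0,0,8.0],"turn":0},
  {"fingers":0,"travel":[4.5,0,8.0],"turn":0},
])

```text
clock: 26.2
tool_pos: [0.5296, 0.1711, 0.0852]
eef_rot: [[-1.0, -0.031, 0.0], [-0.031, 1.0, 0.0], [-0.0, 0.0, -1.0]]
contact_force: [4.0, 0.3, 1.5]
grip_width: 0.003
```

```bash
python3 - <<'E'
from h import *
np.set_printoptions(precision=4,suppress=True)
p=capture("wrist")
save(p,"w21")
o=get_obs(); print(o["clock"],o["tool_pos"],o["eef_rot"][0],o["contact_force"],o["grip_width"]*85.4)
E
```

```text
26.25 [0.5278 0.1709 0.0838] [-0.9995 -0.0313 -0.0029] [1.163  0.1634 0.8906] 0.11307463938197725
```

View pics/w21.png

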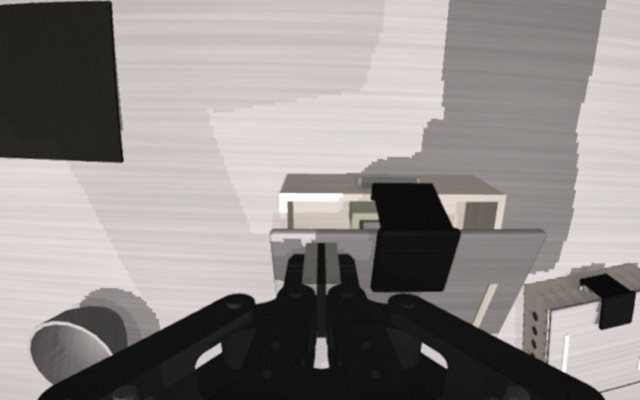

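Emit:
send_rows([
  {"fingers":0,"travel":[2.5,0,8.0],"turn":0},
  {"fingers":0,"travel":[2.0,0,8.0],"turn":0},
  {"fingers":0,"travel":[1.0,0,8],"turn":0},
  {"fingers":0,"travel":[0.5,0,5],"turn":0},
  {"fingers":0,"travel":[0,0,4],"turn":0},
  {"fingers":0,"travel":[0,0,2],"turn":0},
  {"fingers":0,"travel":[0,0,0],"turn":0},
])

```text
clock: 26.95
tool_pos: [0.5226, 0.1708, 0.0506]
eef_rot: [[-1.0, -0.031, -0.002], [-0.031, 1.0, -0.0], [0.002, -0.0, -1.0]]
contact_force: [-5.9, -0.7, 7.9]
grip_width: 0.001
```

```bash
python3 - <<'E'
from h import *
np.set_printoptions(precision=4,suppress=True)
p=capture("wrist")
save(p,"w22"); save(capture("side"),"s22",(220,200,320,280),7)
o=get_obs(); print(o["clock"],o["tool_pos"],o["eef_rot"][0],o["contact_force"],o["grip_width"]*85.4)
E
```

```text
27.05 [0.5226 0.1708 0.0507] [-0.9995 -0.0313 -0.0023] [-5.6019  0.3975  6.4617] -0.0363858981112128
```

View pics/w22.png

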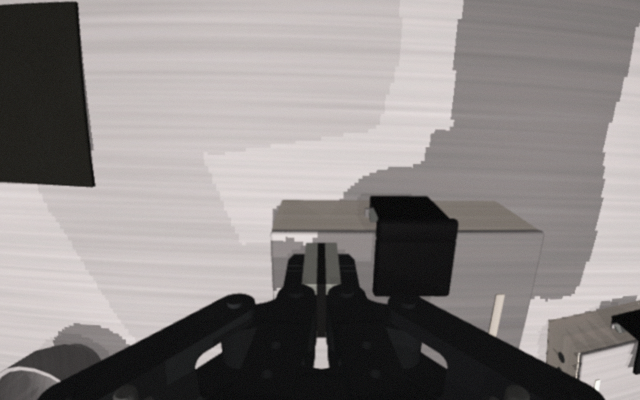

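View pics/s22.png

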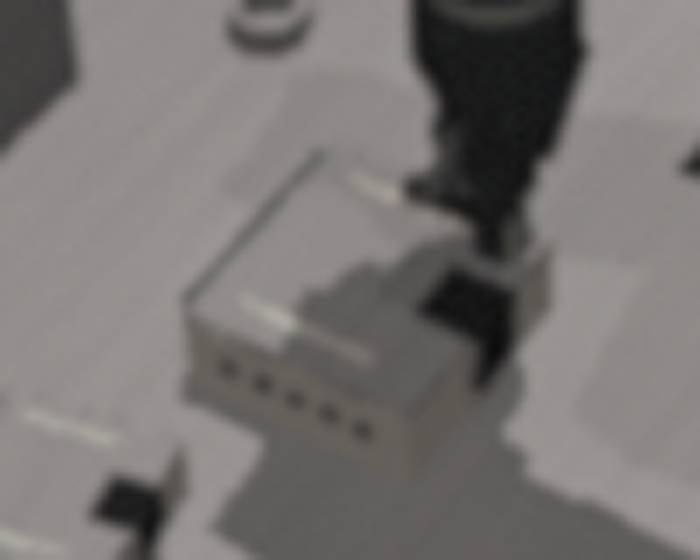

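Emit:
send_rows([
  {"fingers":0,"travel":[0,0,1],"turn":0},
  {"fingers":0,"travel":[0,0,0],"turn":0},
])

```text
clock: 27.25
tool_pos: [0.5226, 0.1708, 0.0502]
eef_rot: [[-1.0, -0.031, -0.002], [-0.031, 1.0, -0.0], [0.002, -0.0, -1.0]]
contact_force: [-7.1, -1.1, 12.6]
grip_width: 0.004
```

Emit:
send_rows([
  {"fingers":0,"travel":[0,0,0.5],"turn":0},
  {"fingers":0,"travel":[0,0,0],"turn":0},
  {"fingers":0,"travel":[0,0,0],"turn":0},
])

```text
clock: 27.55
tool_pos: [0.5226, 0.1708, 0.05]
eef_rot: [[-1.0, -0.031, -0.002], [-0.031, 1.0, -0.0], [0.002, -0.0, -1.0]]
contact_force: [-8.2, -0.2, 13.3]
grip_width: 0.004
```

Emit:
send_rows([
  {"fingers":0,"travel":[0,0,-1.5],"turn":0},
  {"fingers":0,"travel":[0,0,-2],"turn":0},
  {"fingers":0,"travel":[0,0,-3],"turn":0},
  {"fingers":0,"travel":[0,0,0],"turn":0},
])

```text
clock: 27.95
tool_pos: [0.5247, 0.1709, 0.0561]
eef_rot: [[-1.0, -0.031, 0.001], [-0.031, 1.0, 0.0], [-0.001, 0.0, -1.0]]
contact_force: [-0.4, 0.5, 1.3]
grip_width: 0.002
```

```bash
python3 - <<'E'
from h import *
np.set_printoptions(precision=4,suppress=True)
p=capture("wrist")
save(p,"w23")
o=get_obs(); print(o["clock"],o["tool_pos"],o["contact_force"])
E
```

```text
28.0 [0.5245 0.1709 0.0559] [-0.7081  0.4951 -0.0709]
```

View pics/w23.png

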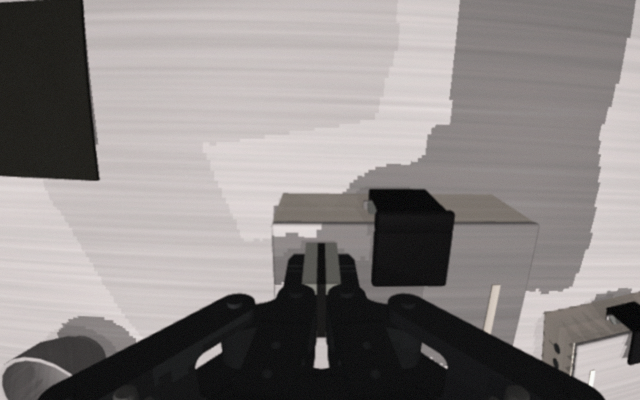

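Lid stays shut, with no gap along the front edge (row 222) and no contact force. Retreat straight up and check.

Emit:
send_rows([
  {"fingers":0,"travel":[0,0,-10],"turn":0},
  {"fingers":0,"travel":[0,0,-30],"turn":0},
  {"fingers":0,"travel":[0,0,-40],"turn":0},
  {"fingers":0,"travel":[20,-20,-30],"turn":0},
  {"fingers":0,"travel":[20,-30,0],"turn":0},
  {"fingers":0,"travel":[10,-40,0],"turn":0},
  {"fingers":0,"travel":[0,0,0],"turn":0},
  {"fingers":0,"travel":[0,0,0],"turn":0},
])

```text
clock: 28.8
tool_pos: [0.477, 0.0789, 0.1665]
eef_rot: [[-1.0, -0.029, 0.001], [-0.029, 1.0, 0.0], [-0.001, 0.0, -1.0]]
contact_force: [0.5, 0.3, 0.1]
grip_width: -0.0
```

```bash
python3 - <<'E'
from h import *
np.set_printoptions(precision=4,suppress=True)
save(capture("side"),"s24"); t=capture("top"); save(t,"t24",(140,110,480,320),2.3)
o=get_obs(); print(o["clock"],o["tool_pos"],o["contact_force"],o["joint_vel"])
E
```

```text
28.9 [0.4772 0.0799 0.1661] [ 0.1443 -0.3017 -0.4819] [ 0.014   0.0099  0.0036 -0.0014 -0.002  -0.0027]
```

View pics/s24.png

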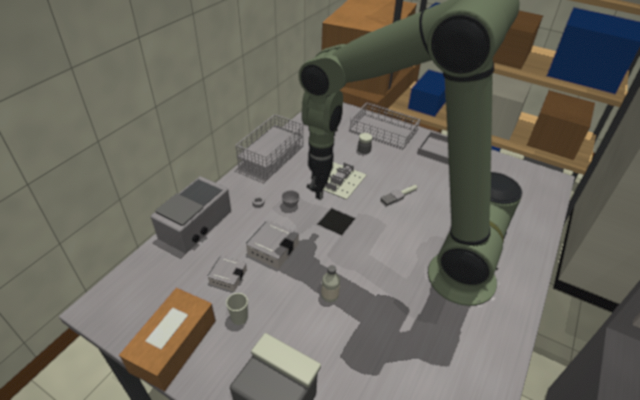

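View pics/t24.png

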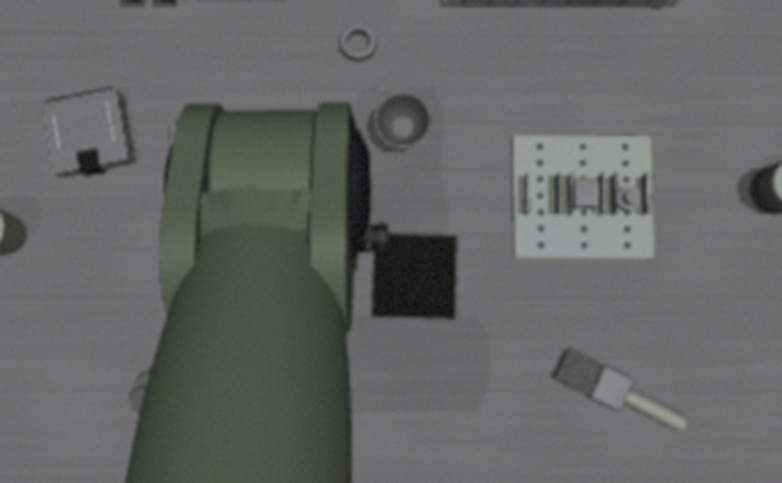

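The side view shows the lid shut (around pixel 272,241). The stub and spacer are still in the rack, and nothing else has moved. Handing in.

```bash
python3 -c "
from bench import sign_off; print(sign_off())"
```

```text
the job is handed in; nothing more can be done
None
```

The job is done and handed in at about 29 s of the 72 s; the hand-in reports no verdict.

- **Lid opened:** I pressed the catch pad and held the lid with the fingertip as it rose, at about 0.6 rad/s, until it was fully open.
- **Block packed:** I took the guide block from the rack by its ends and set it on the mat. I then gripped it again by its sides and lowered it into the cradle. The camera showed it centred between the posts, and the force showed it resting on the floor before I let go.
- **Lid shut:** I pressed the lid down beside the pad to a solid stop at about 13 N.

**Last checks:**
- The lid stayed shut when I eased off, with no gap at the front edge and contact force near zero.
- The stub and spacer were still in the rack and the bystanders in view looked unmoved, judged by eye. In the last top view the arm hid the case and most of the spray bottle, so those two I saw only from the side.
- I could not check the block once the lid was over it. I also had no direct reading of the lid or catch angles.
- Position estimates from the different cameras disagreed by 1–2 mm. I settled this by measuring the block against the cradle walls in one wrist picture and shifting it 2 mm before lowering.

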